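Re-rack stripped pump parts in reverse order for reassembly

ROBOT

A 6-joint arm with a two-finger parallel gripper is mounted at the origin on the work surface. World frame = base frame: x ahead of the robot, y to its left, z up, the work surface at z = 0. Lengths are in mm, angles in rad, forces in N, time in s.
With the tool pointing down it reaches from about 350 to 875 mm from the base axis. Payload 4.2 kg.
Tool frame: the origin (TCP) lies at the very end of the fingers, on their centre line; the grasp point (between the pads) lies arm.grip_depth behind it (arm.grip_depth is the distance from the TCP to the grasp point, in mm); x points along the fingers, y is the direction in which the jaws open and shut, and the axes are right-handed (so a half turn about x gives the same grasp; the last joint's range is limited). The gripper opens to 85 mm and grips with 20 to 120 N. Pads are 22 mm wide; open, the fingers measure 114 mm over their backs; the gripper's body (76 mm by 85 mm) begins 54 mm behind the grasp point. The pads swing forward as they close: fully open they stand 13 mm farther back than shut.
Start: joints at [-1.056, 0.385, 0.008, 0, -1.194, -0.259], TCP at [158.154, -604.638, 231.312] pointing down, gripper open.
Joint ranges: [-3.14, 3.14], [-1.21, 2.06], [-1.07, 1.41], [-3.16, 2.05], [-2.99, -0.16], [-3.1, 3.1]. Speed limits (rad/s): [2.79, 2.79, 3.14, 3.14, 3.14, 3.14].

INTERFACE

Orientations are given as a unit quaternion [x, y, z, w].
In Python, from bench import arm, get_image, models gives the robot as it stands.
- The arm moves only by the tool arm_command, never from a script. Its argument "rows" is a list of rows, each an object of numbers: "dx", "dy", "dz": the shift along the tool's x, y, z in m; "wx", "wy", "wz": the turn, a rotation vector about the tool's x, y, z in degrees; "gripper": the closure, from -1 (fully open) to 1 (shut). A call has exactly 8 rows; each row is the pose to reach, as a shift and turn from the pose measured when the call began, along the tool's axes at that moment; what a row does not reach only later rows make up. A row lasts 1/10 s, in which the tool goes at most 50 mm and 8.59 degrees, less where a joint would pass 70% of its speed; a pose out of reach is approached as far as the arm can. A call with a gripper value outside its range is refused whole. The fingers move at their own pace and stop on an object; the grip force is fixed at half the most. Time passes only in rows, so rows that repeat a pose let the fingers close, or fill a call up. It gives the time, the measured TCP pose, the force and the opening at its end, in the units of the state.
- arm.read_state(): the state, without advancing time (a new reading comes with each control period).
- get_image(name): name is "scene" or "top"; returns a dict with "img" (480x640x3 uint8, red, green, blue), "K" (3x3 intrinsics, pixels), "rvec" (rotation vector, rad) and "tvec" (3), from world to camera coordinates, as OpenCV has them. Camera axes: x right, y down, z forward; pixel columns grow to the right and rows downward; lengths in mm; the calibration is good to about 2 mm. A picture is of the moment at which its call begins. There is no depth.
- arm.job_done(): hands the job in, once; it reports no verdict.
Trained networks look in the newest picture that a camera, given by its name, has taken for a name from the list of things; names that differ only in an ending like _2 or _b are one class to them, and where a whole thing is asked for, a point or a joint stands for the part that bears it (a point fixed in the world has none). Each returns a list of dicts, best first, with "conf" (0 to 1); they miss things now and then, are a little off and sometimes report something else, mostly with a low value. They report only what shows in the picture. A call takes as long as a camera call. They do not tell look-alikes from the thing itself.
- models.cut_out(camera, query): "mask" (480x640 bool, what is visible of it) and "extent" ([left, top, right, bottom] in pixels, round what is visible of it).
The state is a dict: "clock": time; "joints": joint angles; "joint_vel": joint speeds; "joint_efforts": joint torques, N m; "position": TCP position; "ee_rot": TCP orientation; "contact_force": force on the tool from outside, world axes, zero at the start; "wrist_torque": the same for the moment, N m; "gripper_width": finger opening in mm.
Only numpy, scipy, OpenCV 4.12 (cv2) and the standard library are available. Lean on these libraries where they do the work, as an engineer would, in place of code of your own. Each camera call takes 0.05 s, during which the arm holds its last target.

TASK

The four pump parts stand on the strip-down tray in the order in which they came off the pump, the first off beside the tray's handle. Move them to the reassembly rack in the reverse order, so that the last one off (farthest from the tray's handle) goes on the peg beside the rack's handle, and so on along the row to the first one off on the peg farthest from the rack's handle. Lower each part over its peg, the same way up as it stood, until it lies flat on the board, and do not let it drop.

Things in the scene. Friction and masses are not known exactly. Their poses are not given: they have to be found in the camera images.
- impeller: pump impeller: black plastic, stands upright, a disc 62 mm across and 14 mm high with grey vane marks, and on it a hub 42 mm across that rises to 30 mm in all; bore 28 mm right through. About 0.13 kg. Origin: centre of the underside, z up
- bearing: ball bearing: plain steel ring 52 mm across, 22 mm high, with a dark seal ring on its top face; bore 26 mm right through. About 0.25 kg. Origin: centre of the underside, z up
- nut: union nut: white plastic ring with ribs round it, 60 mm across (63 mm over the ribs, which are for looks: fingers close on 60 mm), 32 mm high; bore 36 mm right through. About 0.09 kg. Origin: centre of the underside, z up
- sleeve: spacer sleeve: brass tube 40 mm across, 48 mm high, the narrowest and tallest of the four; bore 28 mm right through. About 0.24 kg. Origin: centre of the underside, z up
- tray: strip-down tray, fixed: dark steel board 76 (x) by 345 mm (y), 12 mm thick, with four grey plastic post blocks in a row at x = 0, y = -117, -39, 39 and 117 mm. A dark steel loop handle stands 28 mm above the board across its +y end (robot's left) at y = 170 mm; yaw within 0.2 rad. Origin: on the underside, midway along the row of posts, z up
- rack: reassembly rack, fixed: plywood board 76 (x) by 345 mm (y), 16 mm thick, with four empty upright steel pegs at x = 0, y = -117, -39, 39 and 117 mm, 10 mm across, rising 30 mm above the board. A dark steel loop handle stands 28 mm above the board across its +y end (robot's left) at y = 170 mm; yaw within 0.2 rad. Origin: on the underside, midway along the row of pegs, z up
- post_impeller: fixed grey block on the tray, 70 by 70 mm and 10 mm high, with an upright steel post 10 mm across that rises 30 mm above the block; at the start the impeller sits on the block, round this post. All four are alike and stay put. Origin: centre of the block's underside, z up, axes parallel to the tray's
- post_bearing: fixed grey block on the tray, 70 by 70 mm and 10 mm high, with an upright steel post 10 mm across that rises 30 mm above the block; at the start the bearing sits on the block, round this post. All four are alike and stay put. Origin: centre of the block's underside, z up, axes parallel to the tray's
- post_nut: fixed grey block on the tray, 70 by 70 mm and 10 mm high, with an upright steel post 10 mm across that rises 30 mm above the block; at the start the nut sits on the block, round this post. All four are alike and stay put. Origin: centre of the block's underside, z up, axes parallel to the tray's
- post_sleeve: fixed grey block on the tray, 70 by 70 mm and 10 mm high, with an upright steel post 10 mm across that rises 30 mm above the block; at the start the sleeve sits on the block, round this post. All four are alike and stay put. Origin: centre of the block's underside, z up, axes parallel to the tray's
Not all that is in view belongs to the job. Of the things shaped like the sleeve, the brass one is meant. What is shaped like the impeller but red is not meant.

How it is judged (in metres and radians):
At the end, for the whole second after the job is handed in: Each part is on the rack peg that mirrors its place on the tray (tray post at y = s in the tray's frame -> rack peg at y = -s in the rack's frame): its centre within 15 mm of the peg along both rack axes, its underside on the board (within 4 mm), upright within 0.12 rad, released and at rest (((y of post_impeller in the frame of tray between -0.137 and -0.097 m and y of impeller in the frame of rack between 0.102 and 0.132 m) or (y of post_impeller in the frame of tray between -0.059 and -0.019 m and y of impeller in the frame of rack between 0.024 and 0.054 m) or (y of post_impeller in the frame of tray between 0.019 and 0.059 m and y of impeller in the frame of rack between -0.054 and -0.024 m) or (y of post_impeller in the frame of tray between 0.097 and 0.137 m and y of impeller in the frame of rack between -0.132 and -0.102 m)) and x of impeller in the frame of rack between -0.015 and 0.015 m and z of impeller in the frame of rack between 0.012 and 0.02 m and angle between each of impeller, bearing, nut, sleeve's own z axis and vertical below 0.12 rad and linear speed of each of impeller, bearing, nut, sleeve below 0.02 m/s and angular speed of each of impeller, bearing, nut, sleeve below 0.2 rad/s and ((y of post_bearing in the frame of tray between -0.137 and -0.097 m and y of bearing in the frame of rack between 0.102 and 0.132 m) or (y of post_bearing in the frame of tray between -0.059 and -0.019 m and y of bearing in the frame of rack between 0.024 and 0.054 m) or (y of post_bearing in the frame of tray between 0.019 and 0.059 m and y of bearing in the frame of rack between -0.054 and -0.024 m) or (y of post_bearing in the frame of tray between 0.097 and 0.137 m and y of bearing in the frame of rack between -0.132 and -0.102 m)) and x of bearing in the frame of rack between -0.015 and 0.015 m and z of bearing in the frame of rack between 0.012 and 0.02 m and ((y of post_nut in the frame of tray between -0.137 and -0.097 m and y of nut in the frame of rack between 0.102 and 0.132 m) or (y of post_nut in the frame of tray between -0.059 and -0.019 m and y of nut in the frame of rack between 0.024 and 0.054 m) or (y of post_nut in the frame of tray between 0.019 and 0.059 m and y of nut in the frame of rack between -0.054 and -0.024 m) or (y of post_nut in the frame of tray between 0.097 and 0.137 m and y of nut in the frame of rack between -0.132 and -0.102 m)) and x of nut in the frame of rack between -0.015 and 0.015 m and z of nut in the frame of rack between 0.012 and 0.02 m and ((y of post_sleeve in the frame of tray between -0.137 and -0.097 m and y of sleeve in the frame of rack between 0.102 and 0.132 m) or (y of post_sleeve in the frame of tray between -0.059 and -0.019 m and y of sleeve in the frame of rack between 0.024 and 0.054 m) or (y of post_sleeve in the frame of tray between 0.019 and 0.059 m and y of sleeve in the frame of rack between -0.054 and -0.024 m) or (y of post_sleeve in the frame of tray between 0.097 and 0.137 m and y of sleeve in the frame of rack between -0.132 and -0.102 m)) and x of sleeve in the frame of rack between -0.015 and 0.015 m and z of sleeve in the frame of rack between 0.012 and 0.02 m); the robot touches nothing.
It fails at once if the impeller is dropped: it moves faster than 0.8 m/s with no finger on it (a fall of about 3 cm) (contact force between the fingers and impeller below 0.01 N and linear speed of impeller above 0.8 m/s).
It fails at once if the bearing is dropped: it moves faster than 0.8 m/s with no finger on it (a fall of about 3 cm) (contact force between the fingers and bearing below 0.01 N and linear speed of bearing above 0.8 m/s).
It fails at once if the nut is dropped: it moves faster than 0.8 m/s with no finger on it (a fall of about 3 cm) (contact force between the fingers and nut below 0.01 N and linear speed of nut above 0.8 m/s).
It fails at once if the sleeve is dropped: it moves faster than 0.8 m/s with no finger on it (a fall of about 3 cm) (contact force between the fingers and sleeve below 0.01 N and linear speed of sleeve above 0.8 m/s).
It also fails if it takes over 109 s, if anything falls off the work surface, if the arm or the gripper's body presses on something with over 40 N, if the wrist force passes 120 N, or if a joint passes its speed limit or range.

## Working session

There is one attempt and no reset: what is moved stays moved. The work goes in short steps, Python scripts to look and compute and a tool call to move; the robot and the scene stay as the last step left them, time stands still between calls to the robot, and variables do not carry over. Pictures are saved under pics/ and viewed, and the job is handed in when it is done.

Besides the shell and the picture viewer there is one more tool, called after "Emit:" as name(argument=value, ...) on one line, values as JSON. arm_command: Moves the arm, as the interface text tells. Its arguments: {"type":"object","properties":{"rows":{"type":"array"}},"required":["rows"]}

```bash
ls; mkdir -p pics
python3 - <<'E'
from bench import arm,get_image,models
import cv2
s=arm.read_state(); print(s, arm.grip_depth)
for c in("scene","top"):
    d=get_image(c); cv2.imwrite(f"pics/{c}0.png",d["img"][:,:,::-1]); print(c,d["K"],d["rvec"],d["tvec"])
E
```

```text
pics
{'clock': 0.0, 'joints': array([-1.05643453e+00,  3.85584763e-01,  6.59833530e-03, -5.16508157e-04,
       -1.19399139e+00, -2.58601293e-01]), 'joint_vel': array([-0.00061535, -0.00055414, -0.00018001, -0.00151523, -0.00018251,
       -0.00029436]), 'joint_efforts': array([ 1.52215935e-04, -3.92287052e+01,  1.88399184e+01,  4.18620721e+00,
       -4.70040497e-03, -1.60131083e-05]), 'position': array([ 157.98416772, -604.08860361,  230.19120041]), 'ee_rot': array([-0.08933349,  0.70147453,  0.09089021,  0.70120752]), 'contact_force': array([ 0.62720919, -0.3894552 ,  1.21316908]), 'wrist_torque': array([ 0.0166181 ,  0.03322724, -0.0091013 ]), 'gripper_width': 85.55715864167331} 18.700000000000003
scene [[482.49767345   0.         327.1301051 ]
 [  0.         482.49767345 233.5687688 ]
 [  0.           0.           1.        ]] [ 2.12012377  0.88333874 -0.42539734] [-309.2843508  -192.78931157 1017.93724207]
top [[467.03066957   0.         322.1052111 ]
 [  0.         467.03066957 230.26955212]
 [  0.           0.           1.        ]] [ 2.16650013 -2.18851646  0.09228014] [-30.77556994 486.38178578 653.71786934]
```

View pics/scene0.png

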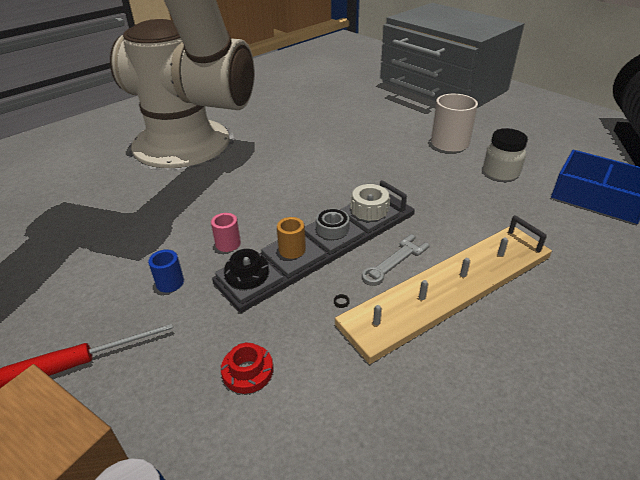

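View pics/top0.png

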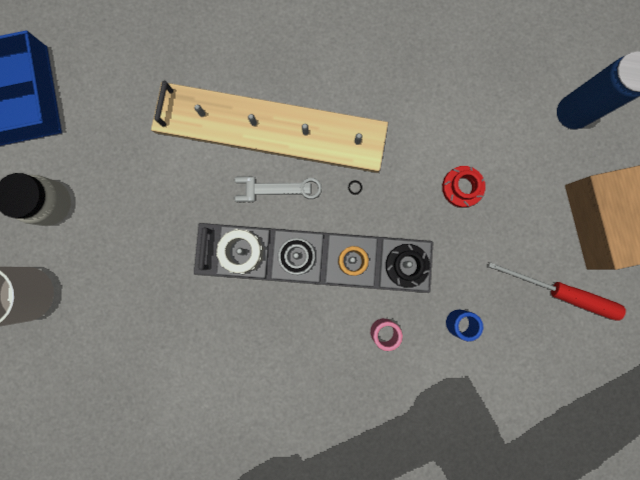

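Top view: the tray handle is on the left (206,248), then nut (240,251), bearing (297,257), sleeve (353,261) and impeller (409,265). Rack handle is also on the left (163,103), with pegs at about (200,110) to (359,139). So nut goes to y=-117, bearing to -39, sleeve to +39 and impeller to +117. I'll zoom in to measure.

Run:
```python
import cv2
t=cv2.imread("pics/top0.png"); s=cv2.imread("pics/scene0.png")
def z(im,x,y,w,h,f,n): cv2.imwrite(n,cv2.resize(im[y:y+h,x:x+w],None,fx=f,fy=f,interpolation=cv2.INTER_CUBIC))
z(t,140,75,260,110,3,"pics/z1.png"); z(t,190,215,250,85,3,"pics/z2.png")
z(s,330,210,230,155,3.4,"pics/z3.png"); z(s,210,175,210,140,3.8,"pics/z4.png")
```

```text
(no output)
```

View pics/z1.png

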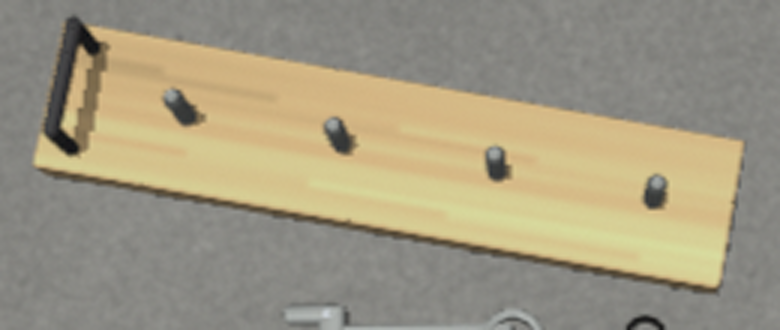

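View pics/z2.png

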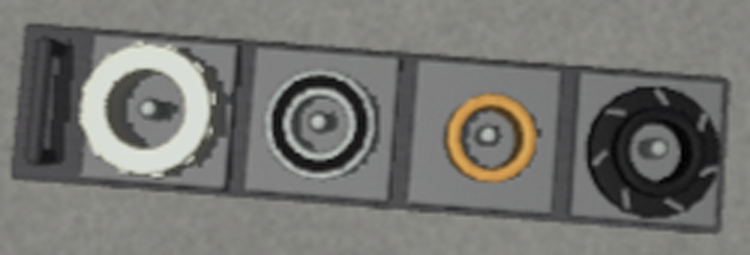

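View pics/z3.png

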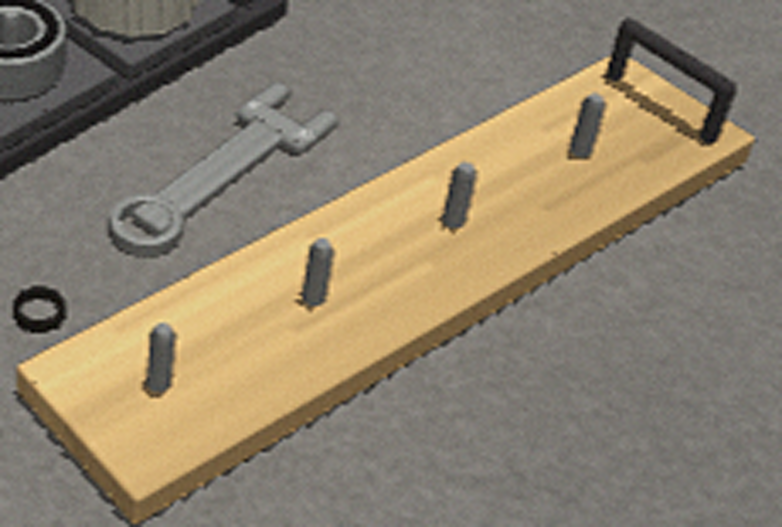

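View pics/z4.png

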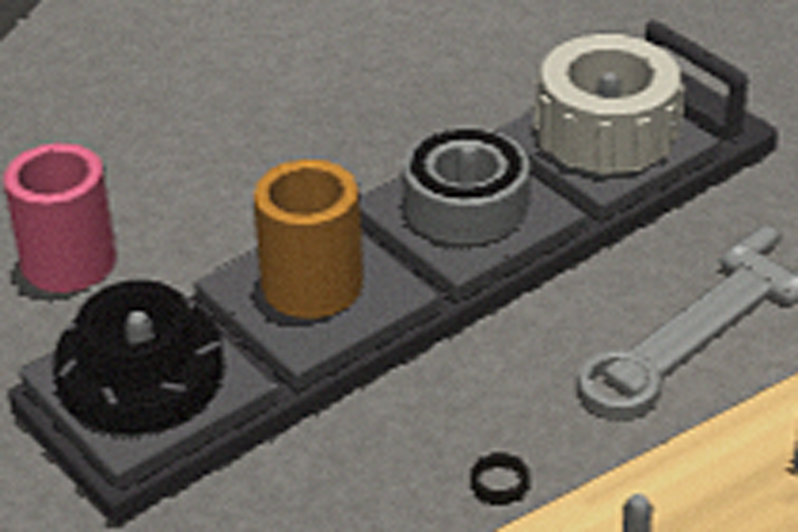

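```bash
cat > h.py <<'E'
import numpy as np,cv2
from scipy.optimize import least_squares
C={'scene':(np.array([[482.49767345,0,327.1301051],[0,482.49767345,233.5687688],[0,0,1]]),np.array([2.12012377,0.88333874,-0.42539734]),np.array([-309.2843508,-192.78931157,1017.93724207])),
'top':(np.array([[467.03066957,0,322.1052111],[0,467.03066957,230.26955212],[0,0,1]]),np.array([2.16650013,-2.18851646,0.09228014]),np.array([-30.77556994,486.38178578,653.71786934]))}
def proj(c,P): K,r,t=C[c]; return cv2.projectPoints(np.atleast_2d(np.float64(P)),r,t,K,None)[0][:,0]
def onz(c,uv,z):
    K,r,t=C[c]; R=cv2.Rodrigues(r)[0]; d=R.T@np.linalg.solve(K,[*uv,1]); o=-R.T@t
    return o+d*(z-o[2])/d[2]
E
cat > fit.py <<'E'
from h import *
z1=lambda x,y:(x/3+140-.3,y/3+75-.3); z2=lambda x,y:(x/3+190-.3,y/3+215-.3)
z3=lambda x,y:(x/3.4+330-.3,y/3.4+210-.3); z4=lambda x,y:(x/3.8+210-.3,y/3.8+175-.3)
ys=[117,39,-39,-117]
def fit(obs,x0):
    def W(p,P): c,s=np.cos(p[2]),np.sin(p[2]); x,y,z=P; return (p[0]+c*x-s*y,p[1]+s*x+c*y,z)
    f=lambda p:np.concatenate([proj(c,W(p,P))[0]-uv for c,P,uv in obs])
    r=least_squares(f,x0,x_scale=[100,100,1]); print(r.x, np.round(r.fun.reshape(-1,2),1).tolist()); 
    print([np.round(W(r.x,(0,y,0))[:2],1).tolist() for y in ys]); return r.x
rt=[(173,97),(334,125),(494,154),(656,183)]; rs=[(596,102),(465,172),(321,246),(162,332)]
T=[('top',(0,y,46),z1(*p)) for y,p in zip(ys,rt)]+[('top',(38,-172.5,16),z1(742,142)),('top',(-38,172.5,16),z1(36,165)),('top',(-38,-172.5,16),z1(718,286))]
S=[('scene',(0,y,45),z3(*p)) for y,p in zip(ys,rs)]+[('scene',(-38,-172.5,16),z3(20,370)),('scene',(38,-172.5,16),z3(135,500)),('scene',(38,172.5,16),z3(750,140))]
for o in (T,S,T+S): fit(o,[650,100,0])
tt=[(148,108),(318,121),(488,134),(658,148)]
T=[('top',(0,y,52),z2(*p)) for y,p in zip(ys,tt)]
print('tray'); fit(T,[450,0,0])
for n,z,a,b in [('nut',54,(148,109),(611,76)),('bearing',44,(321,125),(467,162)),('sleeve',70,(491,138),(307,190)),('imp',36,(654,152),(138,368))]:
    print(n,onz('top',z2(*a),z).round(1),onz('scene',z4(*b),z).round(1))
E
python3 fit.py
```

```text
[ 6.41261256e+02  3.20687484e+01 -1.93417129e-01] [[-4.9, -1.4], [-4.8, -1.0], [-4.1, -0.9], [-4.0, -0.8], [7.4, 0.7], [4.5, 0.9], [6.6, 2.4]]
[[663.8, 146.9], [648.8, 70.3], [633.8, -6.2], [618.8, -82.7]]
[ 6.43126631e+02  3.32719230e+01 -1.80553576e-01] [[2.3, -3.2], [3.3, -3.3], [4.2, -2.3], [4.9, -2.3], [-7.2, 1.9], [-4.8, 4.6], [-2.3, 0.4]]
[[664.1, 148.4], [650.1, 71.6], [636.1, -5.1], [622.1, -81.8]]
[ 6.42358316e+02  3.27346691e+01 -1.86571918e-01] [[-5.4, -1.6], [-5.3, -1.6], [-4.6, -1.9], [-4.3, -2.1], [6.9, -0.8], [4.1, 1.0], [6.4, 0.9], [2.0, -3.0], [2.8, -3.2], [3.4, -2.5], [3.8, -2.8], [-8.2, 1.2], [-6.3, 4.0], [-2.5, 0.7]]
[[664.1, 147.7], [649.6, 71.1], [635.1, -5.6], [620.7, -82.2]]
tray
[ 4.46209098e+02 -3.78734107e+01 -8.80670487e-02] [[-0.1, -0.1], [-0.1, 0.0], [-0.0, 0.1], [0.2, -0.1]]
[[456.5, 78.7], [449.6, 1.0], [442.8, -76.7], [435.9, -154.4]]
nut [455.9  78.2  54. ] [461.1  77.6  54. ]
bearing [ 4.481e+02 -1.000e-01  4.400e+01] [450.9   2.2  44. ]
sleeve [440.8 -76.9  70. ] [444.4 -76.2  70. ]
imp [ 434.1 -155.2   36. ] [ 445.5 -160.7   36. ]
```

The rack board isn't centred on its pegs (corner residuals are all shifted along y), so I'll refit with the pegs only.

```bash
cat >> fit.py <<'E'
print('rack pegs only')
T=[('top',(0,y,45.),z1(*p)) for y,p in zip(ys,rt)]
S=[('scene',(0,y,45.),z3(*p)) for y,p in zip(ys,rs)]
for o in (T,S,T+S): fit(o,[650,40,0])
print("corners", [onz('top',z1(*p),16).round(1) for p in [(742,142),(36,165),(718,286)]])
print('tray scene'); fit([('scene',(0,117,52),z4(611,75)),('scene',(0,-117,52),z4(138,318))],[450,0,0])
E
python3 fit.py | sed -n '/rack/,$p'
python3 - <<'E'
from h import *
from bench import models
for q in ('impeller','sleeve','nut','bearing'):
  for c in('top','scene'):
    for d in models.cut_out(c,q)[:3]:
        e=d['extent']; print(q,c,round(d['conf'],2),np.round(e,1))
E
```

```text
rack pegs only
[ 6.40020232e+02  2.58797627e+01 -1.90876687e-01] [[-0.4, -0.2], [-0.3, 0.1], [0.3, 0.0], [0.4, 0.0]]
[[662.2, 140.8], [647.4, 64.2], [632.6, -12.4], [617.8, -89.0]]
[ 6.42744856e+02  2.53045981e+01 -1.94285359e-01] [[0.1, -0.2], [0.2, -0.4], [0.1, 0.4], [-0.3, 0.1]]
[[665.3, 140.1], [650.3, 63.6], [635.2, -13.0], [620.2, -89.5]]
[ 6.41371568e+02  2.58780293e+01 -1.92147328e-01] [[-0.3, -1.2], [-0.3, -0.9], [0.3, -0.9], [0.4, -0.8], [-0.7, -0.9], [-0.5, -1.1], [-0.5, -0.3], [-0.7, -0.6]]
[[663.7, 140.7], [648.8, 64.2], [633.9, -12.4], [619.0, -89.0]]
corners [array([ 646.6, -133.6,   16. ]), array([638.6, 215.4,  16. ]), array([ 574.5, -120.3,   16. ])]
tray scene
[ 4.49179189e+02 -3.68950734e+01 -8.48871733e-02] [[-0.2, 0.2], [0.1, -0.1]]
[[459.1, 79.7], [452.5, 2.0], [445.9, -75.8], [439.3, -153.5]]
impeller top 0.92 [387.6 244.3 428.1 286.9]
impeller top 0.87 [443.2 162.1 486.  210.7]
impeller scene 0.91 [220.4 250.9 269.7 291.2]
impeller scene 0.67 [222.1 341.6 273.3 392.4]
sleeve top 0.93 [340.3 245.4 369.  275. ]
sleeve top 0.93 [376.5 316.3 403.9 350.2]
sleeve top 0.59 [443.5 309.  483.  342.6]
sleeve scene 0.76 [146.5 247.1 186.7 292.8]
sleeve scene 0.67 [212.2 210.5 239.6 249.4]
sleeve scene 0.61 [275.9 216.5 307.2 257.3]
nut top 0.61 [217.2 231.1 262.5 277.2]
nut top 0.18 [335.  242.9 368.1 277.1]
nut scene 0.85 [353.  182.2 390.7 219. ]
bearing top 0.76 [277.4 239.  317.6 277.2]
bearing scene 0.86 [317.2 209.1 348.4 242.3]
```

```bash
cat > mv.py <<'E'
import sys,numpy as np
from scipy.spatial.transform import Rotation as R
from bench import arm
# target: x y z(mm) yaw(rad) of tool-y axis (mod pi)
def go(x,y,z,yaw,flip=None):
    s=arm.read_state(); q=R.from_quat(s['ee_rot']); M=q.as_matrix(); p=s['position']
    cand=[]
    for k in (0,np.pi):
        Y=np.array([np.cos(yaw+k),np.sin(yaw+k),0]); X=np.array([0,0,-1.]); Z=np.cross(X,Y)
        rv=R.from_matrix(M.T@np.column_stack([X,Y,Z])).as_rotvec(degrees=True); cand.append(rv)
    cand.sort(key=np.linalg.norm)
    d=M.T@(np.array([x,y,z])-p)
    print('t',round(s['clock'],2),'pos',p.round(1),'j',s['joints'].round(2),'w',round(s['gripper_width'],1),'F',s['contact_force'].round(1),'gd',arm.grip_depth)
    print('d(m)',(d/1000).round(4),'rot',cand[0].round(1),'alt',cand[1].round(1))
if __name__=='__main__':
    a=list(map(float,sys.argv[1:])); go(*a)
E
python3 mv.py 457.6 78.7 150 -0.088; python3 mv.py 436 -154 150 -0.088
```

```text
t 0.5 pos [ 158.1 -604.6  231.3] j [-1.06  0.38  0.01 -0.   -1.19 -0.26] w 85.2 F [-0.1  0.3 -0. ] gd 18.700000000000003
d(m) [0.0813 0.5853 0.4626] rot [-70.3   0.   -0. ] alt [109.7  -0.   -0. ]
t 0.5 pos [ 158.1 -604.6  231.3] j [-1.06  0.38  0.01 -0.   -1.19 -0.26] w 85.2 F [-0.1  0.3 -0. ] gd 18.700000000000003
d(m) [0.0813 0.3656 0.3828] rot [-70.3   0.   -0. ] alt [109.7  -0.   -0. ]
```

Emit:
arm_command(rows=[{"dx": 0, "dy": 0.03, "dz": 0.031, "wx": -8, "wy": 0, "wz": 0, "gripper": -1}, {"dx": 0, "dy": 0.06, "dz": 0.063, "wx": -16, "wy": 0, "wz": 0, "gripper": -1}, {"dx": 0, "dy": 0.09, "dz": 0.095, "wx": -24, "wy": 0, "wz": 0, "gripper": -1}, {"dx": 0.01, "dy": 0.12, "dz": 0.126, "wx": -32, "wy": 0, "wz": 0, "gripper": -1}, {"dx": 0.02, "dy": 0.15, "dz": 0.158, "wx": -40, "wy": 0, "wz": 0, "gripper": -1}, {"dx": 0.03, "dy": 0.18, "dz": 0.19, "wx": -48, "wy": 0, "wz": 0, "gripper": -1}, {"dx": 0.04, "dy": 0.21, "dz": 0.22, "wx": -56, "wy": 0, "wz": 0, "gripper": -1}, {"dx": 0.05, "dy": 0.24, "dz": 0.25, "wx": -64, "wy": 0, "wz": 0, "gripper": -1}])

```text
clock: 1.3
position: [340.0, -307.7, 181.3]
ee_rot: [-0.45, 0.545, 0.449, 0.546]
contact_force: [1.1, -0.4, 0.3]
gripper_width: 85.3
```

```bash
python3 mv.py 436 -154 110 -0.088
```

```text
t 1.3 pos [ 340.  -307.7  181.3] j [-0.38  0.15 -0.46  0.   -0.96  0.19] w 85.3 F [ 1.1 -0.4  0.3] gd 18.700000000000003
d(m) [ 0.0714 -0.0648  0.1692] rot [-6.  -0.   0.1] alt [1.74e+02 1.00e-01 0.00e+00]
```

Emit:
arm_command(rows=[{"dx": 0.01, "dy": -0.011, "dz": 0.028, "wx": -1, "wy": 0, "wz": 0, "gripper": -1}, {"dx": 0.02, "dy": -0.022, "dz": 0.056, "wx": -2, "wy": 0, "wz": 0, "gripper": -1}, {"dx": 0.03, "dy": -0.033, "dz": 0.085, "wx": -3, "wy": 0, "wz": 0, "gripper": -1}, {"dx": 0.04, "dy": -0.044, "dz": 0.113, "wx": -4, "wy": 0, "wz": 0, "gripper": -1}, {"dx": 0.055, "dy": -0.055, "dz": 0.141, "wx": -5, "wy": 0, "wz": 0, "gripper": -1}, {"dx": 0.071, "dy": -0.065, "dz": 0.169, "wx": -6, "wy": 0, "wz": 0, "gripper": -1}, {"dx": 0.071, "dy": -0.065, "dz": 0.169, "wx": -6, "wy": 0, "wz": 0, "gripper": -1}, {"dx": 0.071, "dy": -0.065, "dz": 0.169, "wx": -6, "wy": 0, "wz": 0, "gripper": -1}])

```text
clock: 2.1
position: [436.4, -153.8, 110.3]
ee_rot: [-0.478, 0.521, 0.478, 0.521]
contact_force: [0.4, -0.6, 0.8]
gripper_width: 85.6
```

```bash
python3 mv.py 436 -154 39 -0.088
python3 - <<'E'
from bench import get_image
import cv2
for c in("scene","top"): cv2.imwrite(f"pics/{c}1.png",get_image(c)["img"][:,:,::-1])
E
```

```text
t 2.1 pos [ 436.4 -153.8  110.3] j [ 0.01  0.25 -0.55  0.   -0.78 -0.1 ] w 85.6 F [ 0.4 -0.6  0.8] gd 18.700000000000003
d(m) [ 0.0713  0.0004 -0.0001] rot [ 0.1 -0.   0. ] alt [-179.9   -0.    -0. ]
```

View pics/scene1.png

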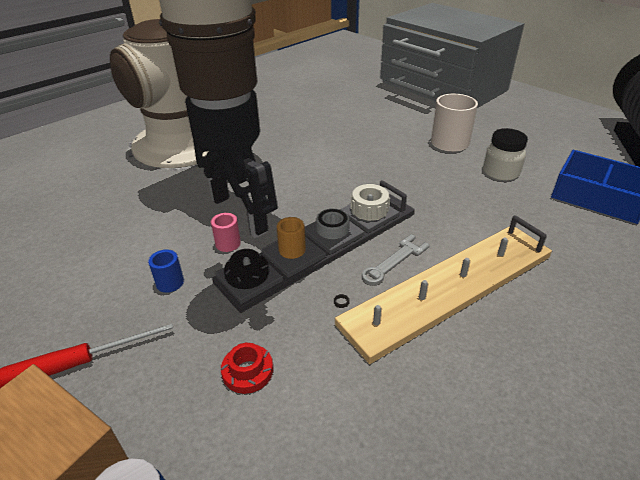

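View pics/top1.png

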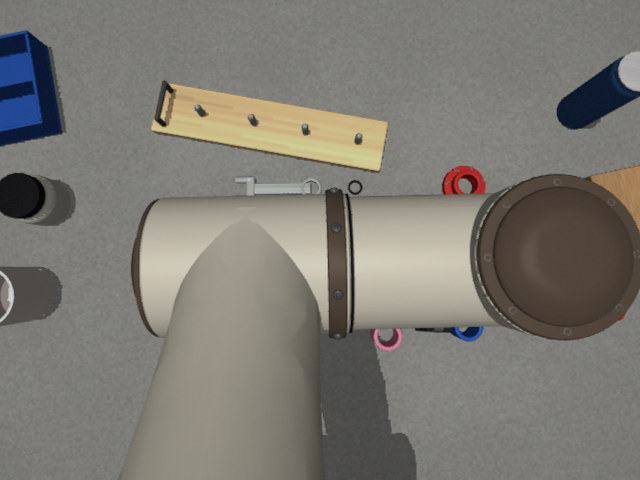

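Run:
```python
from h import *
for z in (110,123,130): print(z,proj('scene',[[487,-158,z],[479,-158,z],[385,-150,z]]).round(0).tolist())
import cv2
s=cv2.imread("pics/scene1.png"); cv2.imwrite("pics/z5.png",cv2.resize(s[130:300,180:340],None,fx=3.5,fy=3.5,interpolation=cv2.INTER_CUBIC))
```

```text
110 [[261.0, 244.0], [257.0, 241.0], [219.0, 206.0]]
123 [[260.0, 236.0], [256.0, 233.0], [218.0, 198.0]]
130 [[260.0, 231.0], [256.0, 228.0], [217.0, 194.0]]
```

View pics/z5.png

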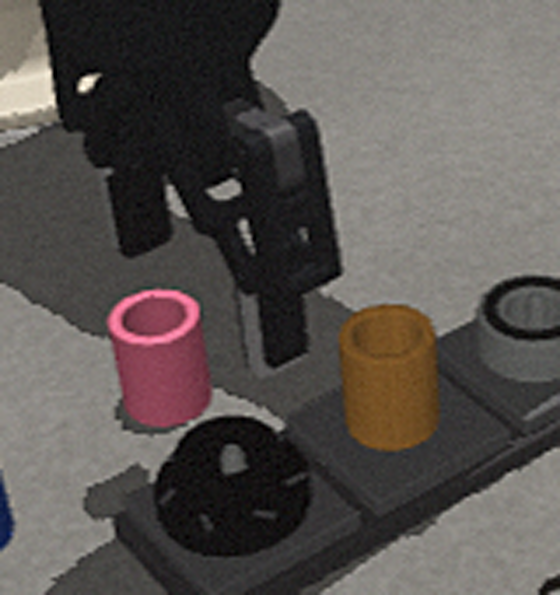

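Fingertip shows at pixel (260,236), which puts it at about z=123. So the open tips sit 13 mm above the TCP, as the text says. Descending to the impeller hub.

Emit:
arm_command(rows=[{"dx": 0.025, "dy": 0, "dz": 0, "wx": 0, "wy": 0, "wz": 0, "gripper": -1}, {"dx": 0.05, "dy": 0, "dz": 0, "wx": 0, "wy": 0, "wz": 0, "gripper": -1}, {"dx": 0.065, "dy": 0, "dz": 0, "wx": 0, "wy": 0, "wz": 0, "gripper": -1}, {"dx": 0.074, "dy": 0, "dz": 0, "wx": 0, "wy": 0, "wz": 0, "gripper": -1}, {"dx": 0.074, "dy": 0, "dz": 0, "wx": 0, "wy": 0, "wz": 0, "gripper": 1}, {"dx": 0.074, "dy": 0, "dz": 0, "wx": 0, "wy": 0, "wz": 0, "gripper": 1}, {"dx": 0.074, "dy": 0, "dz": 0, "wx": 0, "wy": 0, "wz": 0, "gripper": 1}, {"dx": 0.074, "dy": 0, "dz": 0, "wx": 0, "wy": 0, "wz": 0, "gripper": 1}])

```text
clock: 3.0
position: [437.2, -154.9, 38.2]
ee_rot: [-0.479, 0.521, 0.476, 0.522]
contact_force: [-1.0, -1.0, 4.8]
gripper_width: 39.5
```

Emit:
arm_command(rows=[{"dx": 0, "dy": 0, "dz": 0, "wx": 0, "wy": 0, "wz": 0, "gripper": 1}, {"dx": 0, "dy": 0, "dz": 0, "wx": 0, "wy": 0, "wz": 0, "gripper": 1}, {"dx": -0.005, "dy": 0, "dz": 0, "wx": 0, "wy": 0, "wz": 0, "gripper": 1}, {"dx": -0.01, "dy": 0, "dz": 0, "wx": 0, "wy": 0, "wz": 0, "gripper": 1}, {"dx": -0.02, "dy": 0, "dz": 0, "wx": 0, "wy": 0, "wz": 0, "gripper": 1}, {"dx": -0.03, "dy": 0, "dz": 0, "wx": 0, "wy": 0, "wz": 0, "gripper": 1}, {"dx": -0.03, "dy": 0, "dz": 0, "wx": 0, "wy": 0, "wz": 0, "gripper": 1}, {"dx": -0.03, "dy": 0, "dz": 0, "wx": 0, "wy": 0, "wz": 0, "gripper": 1}])

```text
clock: 3.8
position: [437.2, -154.8, 68.8]
ee_rot: [-0.479, 0.52, 0.476, 0.523]
contact_force: [0.2, 0.6, -1.2]
gripper_width: 39.3
```

```bash
python3 mv.py 663.7 140.5 130 -0.192
python3 - <<'E'
from bench import get_image
import cv2
s=get_image('scene')["img"][:,:,::-1]
cv2.imwrite("pics/z6.png",cv2.resize(s[130:320,180:380],None,fx=3.5,fy=3.5,interpolation=cv2.INTER_CUBIC)[:600])
E
```

```text
t 3.8 pos [ 437.2 -154.8   68.8] j [ 0.01  0.31 -0.59  0.   -0.66 -0.1 ] w 39.3 F [ 0.2  0.6 -1.2] gd 18.700000000000003
d(m) [-0.0603 -0.2001  0.314 ] rot [ 6.  -0.   0.3] alt [-174.    -0.5   -0. ]
```

View pics/z6.png

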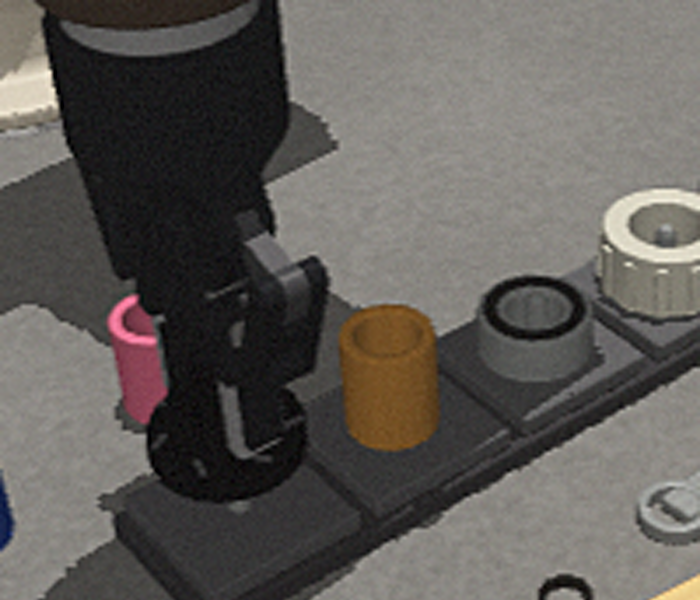

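Impeller is lifted level off its post (base at about pixel (245,270)). Carrying it to the +117 peg.

Emit:
arm_command(rows=[{"dx": -0.03, "dy": 0, "dz": 0, "wx": 0, "wy": 0, "wz": 0, "gripper": 1}, {"dx": -0.06, "dy": -0.01, "dz": 0.016, "wx": 1, "wy": 0, "wz": 0, "gripper": 1}, {"dx": -0.06, "dy": -0.03, "dz": 0.047, "wx": 2, "wy": 0, "wz": 0, "gripper": 1}, {"dx": -0.06, "dy": -0.055, "dz": 0.086, "wx": 3, "wy": 0, "wz": 0, "gripper": 1}, {"dx": -0.06, "dy": -0.08, "dz": 0.126, "wx": 4, "wy": 0, "wz": 0, "gripper": 1}, {"dx": -0.06, "dy": -0.105, "dz": 0.165, "wx": 5, "wy": 0, "wz": 0, "gripper": 1}, {"dx": -0.06, "dy": -0.13, "dz": 0.204, "wx": 6, "wy": 0, "wz": 0, "gripper": 1}, {"dx": -0.06, "dy": -0.15, "dz": 0.235, "wx": 6, "wy": 0, "wz": 0, "gripper": 1}])

```text
clock: 4.65
position: [607.6, 68.3, 128.0]
ee_rot: [-0.451, 0.545, 0.449, 0.546]
contact_force: [0.4, -1.0, -0.5]
gripper_width: 39.2
```

```bash
python3 mv.py 663.7 140.5 90 -0.192
```

```text
t 4.65 pos [607.6  68.3 128. ] j [ 0.38  0.45 -0.17  0.   -0.95 -0.57] w 39.2 F [ 0.4 -1.  -0.5] gd 18.700000000000003
d(m) [ 0.0381 -0.0411  0.0816] rot [ 0.  -0.   0.2] alt [-180.    -0.3   -0. ]
```

Emit:
arm_command(rows=[{"dx": 0.005, "dy": -0.01, "dz": 0.02, "wx": 0, "wy": 0, "wz": 0, "gripper": 1}, {"dx": 0.012, "dy": -0.02, "dz": 0.04, "wx": 0, "wy": 0, "wz": 0, "gripper": 1}, {"dx": 0.02, "dy": -0.03, "dz": 0.06, "wx": 0, "wy": 0, "wz": 0, "gripper": 1}, {"dx": 0.03, "dy": -0.036, "dz": 0.073, "wx": 0, "wy": 0, "wz": 0, "gripper": 1}, {"dx": 0.038, "dy": -0.041, "dz": 0.082, "wx": 0, "wy": 0, "wz": 0, "gripper": 1}, {"dx": 0.038, "dy": -0.041, "dz": 0.082, "wx": 0, "wy": 0, "wz": 0, "gripper": 1}, {"dx": 0.038, "dy": -0.041, "dz": 0.082, "wx": 0, "wy": 0, "wz": 0, "gripper": 1}, {"dx": 0.038, "dy": -0.041, "dz": 0.082, "wx": 0, "wy": 0, "wz": 0, "gripper": 1}])

```text
clock: 5.45
position: [663.5, 140.2, 90.7]
ee_rot: [-0.451, 0.545, 0.449, 0.546]
contact_force: [0.6, -0.6, -0.3]
gripper_width: 39.2
```

```bash
python3 mv.py 663.7 140.5 34 -0.192
python3 - <<'E'
from bench import get_image
import cv2
s=get_image('scene')["img"][:,:,::-1]
cv2.imwrite("pics/z7.png",cv2.resize(s[110:280,420:580],None,fx=3.5,fy=3.5,interpolation=cv2.INTER_CUBIC)[:600])
from h import *
a=np.linspace(0,6.28,24)
print(proj('scene',[[663.7,140.5,60],[663.7,140.5,74],[663.7,140.5,46]]).round(1))
E
```

```text
t 5.45 pos [663.5 140.2  90.7] j [ 0.45  0.59 -0.03  0.   -0.95 -0.64] w 39.2 F [ 0.6 -0.6 -0.3] gd 18.700000000000003
d(m) [0.0567 0.     0.0003] rot [-0.  -0.   0.2] alt [180.    0.3   0. ]
[[506.6 230.8]
 [508.9 223.1]
 [504.4 238.3]]
```

View pics/z7.png

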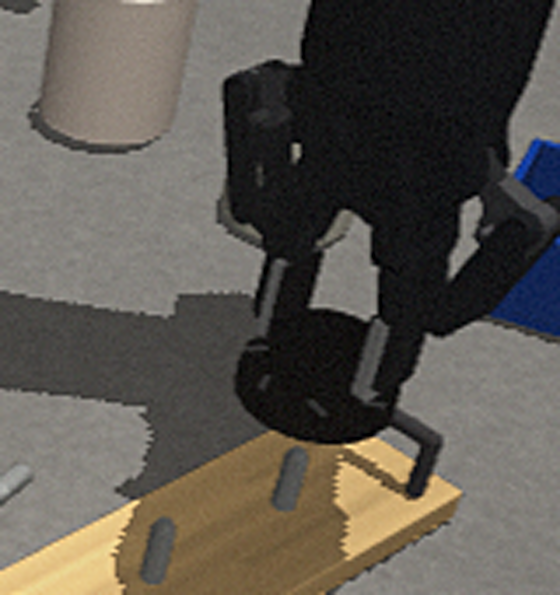

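Disc underside is centred at about (510,223), matching the (509,223) I projected, so it is over the peg. Lowering.

Emit:
arm_command(rows=[{"dx": 0.012, "dy": 0, "dz": 0, "wx": 0, "wy": 0, "wz": 0, "gripper": 1}, {"dx": 0.024, "dy": 0, "dz": 0, "wx": 0, "wy": 0, "wz": 0, "gripper": 1}, {"dx": 0.036, "dy": 0, "dz": 0, "wx": 0, "wy": 0, "wz": 0, "gripper": 1}, {"dx": 0.046, "dy": 0, "dz": 0, "wx": 0, "wy": 0, "wz": 0, "gripper": 1}, {"dx": 0.052, "dy": 0, "dz": 0, "wx": 0, "wy": 0, "wz": 0, "gripper": 1}, {"dx": 0.055, "dy": 0, "dz": 0, "wx": 0, "wy": 0, "wz": 0, "gripper": 1}, {"dx": 0.057, "dy": 0, "dz": 0, "wx": 0, "wy": 0, "wz": 0, "gripper": 1}, {"dx": 0.057, "dy": 0, "dz": 0, "wx": 0, "wy": 0, "wz": 0, "gripper": 1}])

```text
clock: 6.3
position: [663.9, 140.3, 33.9]
ee_rot: [-0.451, 0.545, 0.449, 0.547]
contact_force: [0.4, 0.1, -1.4]
gripper_width: 39.1
```

```bash
python3 mv.py 663.7 140.5 32 -0.192
```

```text
t 6.3 pos [663.9 140.3  33.9] j [ 0.45  0.65 -0.07  0.   -0.84 -0.64] w 39.1 F [ 0.4  0.1 -1.4] gd 18.700000000000003
d(m) [0.0019 0.0003 0.0002] rot [-0.   0.   0.2] alt [180.    0.4  -0. ]
```

Emit:
arm_command(rows=[{"dx": 0.0005, "dy": 0, "dz": 0, "wx": 0, "wy": 0, "wz": 0, "gripper": 1}, {"dx": 0.001, "dy": 0, "dz": 0, "wx": 0, "wy": 0, "wz": 0, "gripper": 1}, {"dx": 0.0015, "dy": 0, "dz": 0, "wx": 0, "wy": 0, "wz": 0, "gripper": 1}, {"dx": 0.002, "dy": 0, "dz": 0, "wx": 0, "wy": 0, "wz": 0, "gripper": 1}, {"dx": 0.0025, "dy": 0, "dz": 0, "wx": 0, "wy": 0, "wz": 0, "gripper": 1}, {"dx": 0.0025, "dy": 0, "dz": 0, "wx": 0, "wy": 0, "wz": 0, "gripper": 1}, {"dx": 0.0025, "dy": 0, "dz": 0, "wx": 0, "wy": 0, "wz": 0, "gripper": 1}, {"dx": 0.0025, "dy": 0, "dz": 0, "wx": 0, "wy": 0, "wz": 0, "gripper": 1}])

```text
clock: 7.1
position: [664.1, 140.4, 32.3]
ee_rot: [-0.451, 0.545, 0.448, 0.547]
contact_force: [-1.6, -0.0, 5.4]
gripper_width: 39.2
```

Contact felt at z=32.3 (5.4 N), where I expected it. Releasing and rising.

Emit:
arm_command(rows=[{"dx": 0, "dy": 0, "dz": 0, "wx": 0, "wy": 0, "wz": 0, "gripper": 0.6}, {"dx": 0, "dy": 0, "dz": 0, "wx": 0, "wy": 0, "wz": 0, "gripper": -1}, {"dx": 0, "dy": 0, "dz": 0, "wx": 0, "wy": 0, "wz": 0, "gripper": -1}, {"dx": 0, "dy": 0, "dz": 0, "wx": 0, "wy": 0, "wz": 0, "gripper": -1}, {"dx": 0, "dy": 0, "dz": 0, "wx": 0, "wy": 0, "wz": 0, "gripper": -1}, {"dx": -0.02, "dy": 0, "dz": 0, "wx": 0, "wy": 0, "wz": 0, "gripper": -1}, {"dx": -0.05, "dy": 0, "dz": 0, "wx": 0, "wy": 0, "wz": 0, "gripper": -1}, {"dx": -0.08, "dy": 0, "dz": 0, "wx": 0, "wy": 0, "wz": 0, "gripper": -1}])

```text
clock: 7.9
position: [663.4, 140.3, 112.6]
ee_rot: [-0.451, 0.545, 0.449, 0.546]
contact_force: [0.2, 1.0, 0.5]
gripper_width: 85.2
```

```bash
python3 mv.py 442.5 -76.6 100 -0.088
python3 - <<'E'
from bench import get_image
import cv2
s=get_image('scene')["img"][:,:,::-1]
cv2.imwrite("pics/z8.png",cv2.resize(s[150:320,400:580],None,fx=3.5,fy=3.5,interpolation=cv2.INTER_CUBIC)[:600])
E
```

```text
t 7.9 pos [663.4 140.3 112.6] j [ 0.45  0.57 -0.    0.   -1.   -0.64] w 85.2 F [0.2 1.  0.5] gd 18.700000000000003
d(m) [ 0.0122  0.1755 -0.255 ] rot [-6.  -0.1  0.2] alt [1.74e+02 3.00e-01 1.00e-01]
```

View pics/z8.png

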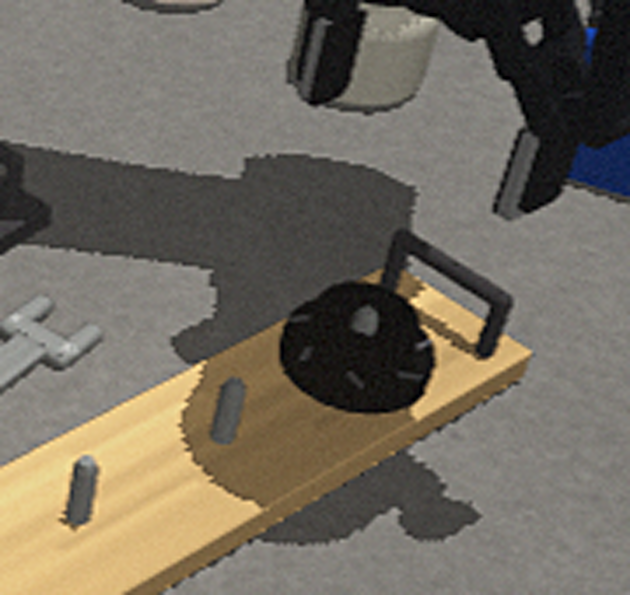

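Impeller lies flat on the +117 peg with the peg showing in its bore, at about pixel (503,249). Sleeve next.

Emit:
arm_command(rows=[{"dx": 0, "dy": 0.024, "dz": -0.035, "wx": -1, "wy": 0, "wz": 0, "gripper": -1}, {"dx": 0, "dy": 0.052, "dz": -0.075, "wx": -2, "wy": 0, "wz": 0, "gripper": -1}, {"dx": 0, "dy": 0.08, "dz": -0.116, "wx": -3, "wy": 0, "wz": 0, "gripper": -1}, {"dx": 0, "dy": 0.108, "dz": -0.157, "wx": -4, "wy": 0, "wz": 0, "gripper": -1}, {"dx": 0, "dy": 0.136, "dz": -0.198, "wx": -5, "wy": 0, "wz": 0, "gripper": -1}, {"dx": 0, "dy": 0.16, "dz": -0.233, "wx": -6, "wy": 0, "wz": 0, "gripper": -1}, {"dx": 0.006, "dy": 0.175, "dz": -0.255, "wx": -6, "wy": 0, "wz": 0, "gripper": -1}, {"dx": 0.012, "dy": 0.1755, "dz": -0.255, "wx": -6, "wy": 0, "wz": 0, "gripper": -1}])

```text
clock: 8.75
position: [443.6, -77.7, 104.0]
ee_rot: [-0.48, 0.518, 0.474, 0.526]
contact_force: [0.1, -0.2, -0.2]
gripper_width: 85.2
```

```bash
python3 mv.py 442.5 -76.6 35 -0.088
```

```text
t 8.75 pos [443.6 -77.7 104. ] j [ 0.19  0.23 -0.59  0.   -0.73 -0.28] w 85.2 F [ 0.1 -0.2 -0.2] gd 18.700000000000003
d(m) [0.069  0.0022 0.0008] rot [-0.1  0.2  0.8] alt [179.9   1.2  -0.3]
```

Emit:
arm_command(rows=[{"dx": 0.02, "dy": 0.002, "dz": 0.001, "wx": 0, "wy": 0.2, "wz": 0.8, "gripper": -1}, {"dx": 0.04, "dy": 0.002, "dz": 0.001, "wx": 0, "wy": 0.2, "wz": 0.8, "gripper": -1}, {"dx": 0.058, "dy": 0.002, "dz": 0.001, "wx": 0, "wy": 0.2, "wz": 0.8, "gripper": -1}, {"dx": 0.069, "dy": 0.002, "dz": 0.001, "wx": 0, "wy": 0.2, "wz": 0.8, "gripper": -1}, {"dx": 0.069, "dy": 0.002, "dz": 0.001, "wx": 0, "wy": 0.2, "wz": 0.8, "gripper": -1}, {"dx": 0.069, "dy": 0.002, "dz": 0.001, "wx": 0, "wy": 0.2, "wz": 0.8, "gripper": 1}, {"dx": 0.069, "dy": 0.002, "dz": 0.001, "wx": 0, "wy": 0.2, "wz": 0.8, "gripper": 1}, {"dx": 0.069, "dy": 0.002, "dz": 0.001, "wx": 0, "wy": 0.2, "wz": 0.8, "gripper": 1}])

```text
clock: 9.55
position: [443.4, -76.2, 35.7]
ee_rot: [-0.478, 0.521, 0.477, 0.522]
contact_force: [0.2, 0.5, -1.0]
gripper_width: 43.7
```

Emit:
arm_command(rows=[{"dx": 0, "dy": 0, "dz": 0, "wx": 0, "wy": 0, "wz": 0, "gripper": 1}, {"dx": 0, "dy": 0, "dz": 0, "wx": 0, "wy": 0, "wz": 0, "gripper": 1}, {"dx": 0, "dy": 0, "dz": 0, "wx": 0, "wy": 0, "wz": 0, "gripper": 1}, {"dx": 0, "dy": 0, "dz": 0, "wx": 0, "wy": 0, "wz": 0, "gripper": 1}, {"dx": 0, "dy": 0, "dz": 0, "wx": 0, "wy": 0, "wz": 0, "gripper": 1}, {"dx": 0, "dy": 0, "dz": 0, "wx": 0, "wy": 0, "wz": 0, "gripper": 1}, {"dx": 0, "dy": 0, "dz": 0, "wx": 0, "wy": 0, "wz": 0, "gripper": 1}, {"dx": 0, "dy": 0, "dz": 0, "wx": 0, "wy": 0, "wz": 0, "gripper": 1}])

```text
clock: 10.35
position: [443.5, -76.1, 36.0]
ee_rot: [-0.478, 0.521, 0.477, 0.522]
contact_force: [-0.7, 1.6, 6.1]
gripper_width: 37.8
```

```bash
python3 mv.py 442.5 -76.6 155 -0.088
```

```text
t 10.35 pos [443.5 -76.1  36. ] j [ 0.19  0.35 -0.66  0.   -0.56 -0.28] w 37.8 F [-0.7  1.6  6.1] gd 18.700000000000003
d(m) [-0.119   0.0008 -0.0006] rot [-0.1 -0.   0.1] alt [179.9   0.2   0. ]
```

Emit:
arm_command(rows=[{"dx": -0.005, "dy": 0, "dz": 0, "wx": 0, "wy": 0, "wz": 0, "gripper": 1}, {"dx": -0.015, "dy": 0, "dz": 0, "wx": 0, "wy": 0, "wz": 0, "gripper": 1}, {"dx": -0.03, "dy": 0, "dz": 0, "wx": 0, "wy": 0, "wz": 0, "gripper": 1}, {"dx": -0.05, "dy": 0, "dz": 0, "wx": 0, "wy": 0, "wz": 0, "gripper": 1}, {"dx": -0.07, "dy": 0, "dz": 0, "wx": 0, "wy": 0, "wz": 0, "gripper": 1}, {"dx": -0.085, "dy": 0, "dz": 0, "wx": 0, "wy": 0, "wz": 0, "gripper": 1}, {"dx": -0.09, "dy": 0, "dz": 0, "wx": 0, "wy": 0, "wz": 0, "gripper": 1}, {"dx": -0.09, "dy": 0, "dz": 0, "wx": 0, "wy": 0, "wz": 0, "gripper": 1}])

```text
clock: 11.15
position: [443.4, -76.1, 126.6]
ee_rot: [-0.478, 0.521, 0.476, 0.523]
contact_force: [0.2, -0.1, -2.9]
gripper_width: 38.0
```

```bash
python3 mv.py 648.8 64.2 125 -0.192
python3 - <<'E'
from bench import get_image
import cv2
cv2.imwrite("pics/s9.png",get_image('scene')["img"][:,:,::-1])
E
```

```text
t 11.15 pos [443.4 -76.1 126.6] j [ 0.19  0.2  -0.56  0.   -0.81 -0.28] w 38.0 F [ 0.2 -0.1 -2.9] gd 18.700000000000003
d(m) [ 0.0023 -0.192   0.158 ] rot [5.9 0.  0.2] alt [-1.741e+02 -3.000e-01  1.000e-01]
```

View pics/s9.png

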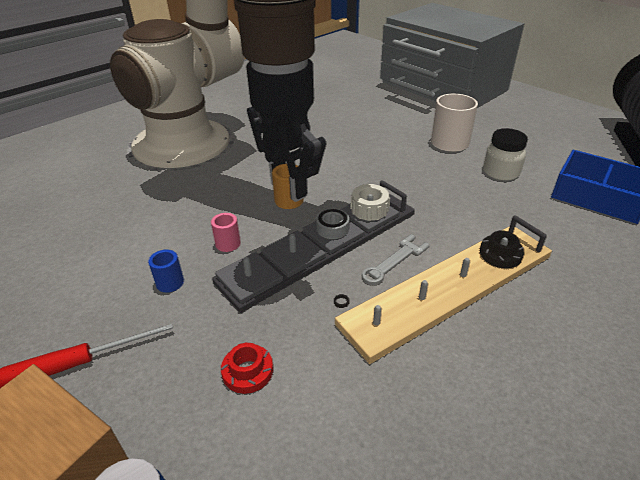

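The brass sleeve hangs straight in the jaws at about (288,190). Moving it over the +39 peg.

Emit:
arm_command(rows=[{"dx": 0, "dy": -0.02, "dz": 0.016, "wx": 1, "wy": 0, "wz": 0, "gripper": 1}, {"dx": 0, "dy": -0.05, "dz": 0.041, "wx": 2, "wy": 0, "wz": 0, "gripper": 1}, {"dx": 0, "dy": -0.08, "dz": 0.066, "wx": 3, "wy": 0, "wz": 0, "gripper": 1}, {"dx": 0, "dy": -0.11, "dz": 0.091, "wx": 4, "wy": 0, "wz": 0, "gripper": 1}, {"dx": 0, "dy": -0.14, "dz": 0.115, "wx": 5, "wy": 0, "wz": 0, "gripper": 1}, {"dx": 0, "dy": -0.165, "dz": 0.136, "wx": 6, "wy": 0, "wz": 0, "gripper": 1}, {"dx": 0, "dy": -0.185, "dz": 0.152, "wx": 6, "wy": 0, "wz": 0, "gripper": 1}, {"dx": 0, "dy": -0.192, "dz": 0.158, "wx": 6, "wy": 0, "wz": 0, "gripper": 1}])

```text
clock: 12.0
position: [649.3, 65.4, 123.5]
ee_rot: [-0.449, 0.546, 0.45, 0.545]
contact_force: [-0.4, -0.1, -2.7]
gripper_width: 38.0
```

```bash
python3 mv.py 648.8 64.2 31.5 -0.192
```

```text
t 12.0 pos [649.3  65.4 123.5] j [ 0.35  0.52 -0.06  0.   -0.99 -0.54] w 38.0 F [-0.4 -0.1 -2.7] gd 18.700000000000003
d(m) [ 0.092   0.0002 -0.0012] rot [-0.1 -0.1 -0. ] alt [ 1.799e+02 -1.000e-01  1.000e-01]
```

Emit:
arm_command(rows=[{"dx": 0.015, "dy": 0, "dz": -0.001, "wx": 0, "wy": 0, "wz": 0, "gripper": 1}, {"dx": 0.035, "dy": 0, "dz": -0.001, "wx": 0, "wy": 0, "wz": 0, "gripper": 1}, {"dx": 0.052, "dy": 0, "dz": -0.001, "wx": 0, "wy": 0, "wz": 0, "gripper": 1}, {"dx": 0.066, "dy": 0, "dz": -0.001, "wx": 0, "wy": 0, "wz": 0, "gripper": 1}, {"dx": 0.078, "dy": 0, "dz": -0.001, "wx": 0, "wy": 0, "wz": 0, "gripper": 1}, {"dx": 0.086, "dy": 0, "dz": -0.001, "wx": 0, "wy": 0, "wz": 0, "gripper": 1}, {"dx": 0.091, "dy": 0, "dz": -0.001, "wx": 0, "wy": 0, "wz": 0, "gripper": 1}, {"dx": 0.092, "dy": 0, "dz": -0.001, "wx": 0, "wy": 0, "wz": 0, "gripper": 1}])

```text
clock: 12.8
position: [648.9, 64.3, 31.1]
ee_rot: [-0.449, 0.546, 0.45, 0.545]
contact_force: [-0.4, 0.1, -2.4]
gripper_width: 38.1
```

Emit:
arm_command(rows=[{"dx": 0.0005, "dy": 0, "dz": 0, "wx": 0, "wy": 0, "wz": 0, "gripper": 1}, {"dx": 0.001, "dy": 0, "dz": 0, "wx": 0, "wy": 0, "wz": 0, "gripper": 1}, {"dx": 0.0015, "dy": 0, "dz": 0, "wx": 0, "wy": 0, "wz": 0, "gripper": 1}, {"dx": 0.002, "dy": 0, "dz": 0, "wx": 0, "wy": 0, "wz": 0, "gripper": 1}, {"dx": 0.0025, "dy": 0, "dz": 0, "wx": 0, "wy": 0, "wz": 0, "gripper": 1}, {"dx": 0.0025, "dy": 0, "dz": 0, "wx": 0, "wy": 0, "wz": 0, "gripper": 1}, {"dx": 0.0025, "dy": 0, "dz": 0, "wx": 0, "wy": 0, "wz": 0, "gripper": 1}, {"dx": 0.0025, "dy": 0, "dz": 0, "wx": 0, "wy": 0, "wz": 0, "gripper": 1}])

```text
clock: 13.6
position: [649.2, 64.4, 30.1]
ee_rot: [-0.45, 0.546, 0.449, 0.546]
contact_force: [-2.7, -0.4, 5.4]
gripper_width: 37.9
```

Emit:
arm_command(rows=[{"dx": 0, "dy": 0, "dz": 0, "wx": 0, "wy": 0, "wz": 0, "gripper": 0.6}, {"dx": 0, "dy": 0, "dz": 0, "wx": 0, "wy": 0, "wz": 0, "gripper": -1}, {"dx": 0, "dy": 0, "dz": 0, "wx": 0, "wy": 0, "wz": 0, "gripper": -1}, {"dx": 0, "dy": 0, "dz": 0, "wx": 0, "wy": 0, "wz": 0, "gripper": -1}, {"dx": 0, "dy": 0, "dz": 0, "wx": 0, "wy": 0, "wz": 0, "gripper": -1}, {"dx": -0.02, "dy": 0, "dz": 0, "wx": 0, "wy": 0, "wz": 0, "gripper": -1}, {"dx": -0.05, "dy": 0, "dz": 0, "wx": 0, "wy": 0, "wz": 0, "gripper": -1}, {"dx": -0.09, "dy": 0, "dz": 0, "wx": 0, "wy": 0, "wz": 0, "gripper": -1}])

```text
clock: 14.4
position: [647.9, 64.1, 119.0]
ee_rot: [-0.449, 0.548, 0.45, 0.544]
contact_force: [1.7, 0.7, -0.4]
gripper_width: 85.6
```

```bash
python3 mv.py 449.5 0.8 90 -0.088
python3 - <<'E'
from bench import get_image
import cv2
cv2.imwrite("pics/s10.png",get_image('scene')["img"][:,:,::-1])
E
```

```text
t 14.4 pos [647.9  64.1 119. ] j [ 0.35  0.52 -0.07  0.   -0.99 -0.54] w 85.6 F [ 1.7  0.7 -0.4] gd 18.700000000000003
d(m) [ 0.0301  0.1825 -0.1001] rot [-6.  -0.2 -0.3] alt [174.   -0.4   0.2]
```

View pics/s10.png

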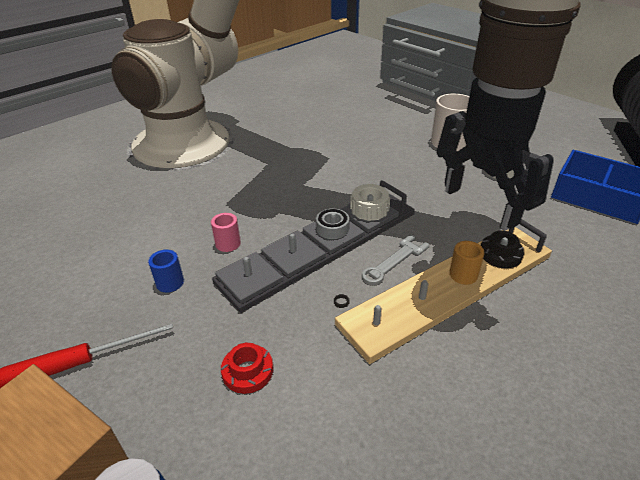

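Sleeve stands upright on the +39 peg (466,262), with the impeller undisturbed beside it. On to the bearing.

Emit:
arm_command(rows=[{"dx": 0, "dy": 0.02, "dz": -0.011, "wx": -1, "wy": 0, "wz": 0, "gripper": -1}, {"dx": 0, "dy": 0.048, "dz": -0.026, "wx": -2, "wy": 0, "wz": 0, "gripper": -1}, {"dx": 0, "dy": 0.078, "dz": -0.043, "wx": -3, "wy": 0, "wz": 0, "gripper": -1}, {"dx": 0, "dy": 0.108, "dz": -0.059, "wx": -4, "wy": 0, "wz": 0, "gripper": -1}, {"dx": 0, "dy": 0.138, "dz": -0.076, "wx": -5, "wy": 0, "wz": 0, "gripper": -1}, {"dx": 0.01, "dy": 0.165, "dz": -0.09, "wx": -6, "wy": 0, "wz": 0, "gripper": -1}, {"dx": 0.02, "dy": 0.18, "dz": -0.099, "wx": -6, "wy": 0, "wz": 0, "gripper": -1}, {"dx": 0.03, "dy": 0.1825, "dz": -0.1, "wx": -6, "wy": 0, "wz": 0, "gripper": -1}])

```text
clock: 15.25
position: [453.4, 0.6, 96.4]
ee_rot: [-0.48, 0.518, 0.475, 0.524]
contact_force: [0.6, -0.0, -0.5]
gripper_width: 85.4
```

```bash
python3 mv.py 449.5 0.8 25 -0.088
```

```text
t 15.25 pos [453.4   0.6  96.4] j [ 0.36  0.25 -0.59  0.01 -0.72 -0.45] w 85.4 F [ 0.6 -0.  -0.5] gd 18.700000000000003
d(m) [ 0.0713  0.0047 -0.0002] rot [0.1 0.1 0.6] alt [-1.799e+02 -1.000e+00  1.000e-01]
```

Emit:
arm_command(rows=[{"dx": 0.015, "dy": 0.004, "dz": 0, "wx": 0, "wy": 0, "wz": 0.6, "gripper": -1}, {"dx": 0.035, "dy": 0.0045, "dz": 0, "wx": 0, "wy": 0, "wz": 0.6, "gripper": -1}, {"dx": 0.055, "dy": 0.0045, "dz": 0, "wx": 0, "wy": 0, "wz": 0.6, "gripper": -1}, {"dx": 0.068, "dy": 0.0045, "dz": 0, "wx": 0, "wy": 0, "wz": 0.6, "gripper": -1}, {"dx": 0.071, "dy": 0.0045, "dz": 0, "wx": 0, "wy": 0, "wz": 0.6, "gripper": -1}, {"dx": 0.071, "dy": 0.0045, "dz": 0, "wx": 0, "wy": 0, "wz": 0.6, "gripper": -1}, {"dx": 0.071, "dy": 0.0045, "dz": 0, "wx": 0, "wy": 0, "wz": 0.6, "gripper": 1}, {"dx": 0.071, "dy": 0.0045, "dz": 0, "wx": 0, "wy": 0, "wz": 0.6, "gripper": 1}])

```text
clock: 16.05
position: [450.5, 1.3, 26.0]
ee_rot: [-0.478, 0.52, 0.478, 0.522]
contact_force: [-0.3, -0.3, -0.1]
gripper_width: 59.2
```

Emit:
arm_command(rows=[{"dx": 0, "dy": 0, "dz": 0, "wx": 0, "wy": 0, "wz": 0, "gripper": 1}, {"dx": 0, "dy": 0, "dz": 0, "wx": 0, "wy": 0, "wz": 0, "gripper": 1}, {"dx": 0, "dy": 0, "dz": 0, "wx": 0, "wy": 0, "wz": 0, "gripper": 1}, {"dx": 0, "dy": 0, "dz": 0, "wx": 0, "wy": 0, "wz": 0, "gripper": 1}, {"dx": 0, "dy": 0, "dz": 0, "wx": 0, "wy": 0, "wz": 0, "gripper": 1}, {"dx": 0, "dy": 0, "dz": 0, "wx": 0, "wy": 0, "wz": 0, "gripper": 1}, {"dx": 0, "dy": 0, "dz": 0, "wx": 0, "wy": 0, "wz": 0, "gripper": 1}, {"dx": 0, "dy": 0, "dz": 0, "wx": 0, "wy": 0, "wz": 0, "gripper": 1}])

```text
clock: 16.85
position: [450.9, 1.4, 26.9]
ee_rot: [-0.478, 0.519, 0.478, 0.523]
contact_force: [-0.7, 1.1, 6.3]
gripper_width: 49.3
```

```bash
python3 mv.py 449.5 0.8 105 -0.088
```

```text
t 16.85 pos [450.9   1.4  26.9] j [ 0.36  0.37 -0.66 -0.   -0.53 -0.45] w 49.3 F [-0.7  1.1  6.3] gd 18.700000000000003
d(m) [-0.0781  0.0011 -0.0005] rot [0.1 0.1 0.2] alt [-179.9   -0.3    0.2]
```

Emit:
arm_command(rows=[{"dx": -0.005, "dy": 0, "dz": 0, "wx": 0, "wy": 0, "wz": 0, "gripper": 1}, {"dx": -0.015, "dy": 0, "dz": 0, "wx": 0, "wy": 0, "wz": 0, "gripper": 1}, {"dx": -0.03, "dy": 0, "dz": 0, "wx": 0, "wy": 0, "wz": 0, "gripper": 1}, {"dx": -0.05, "dy": 0, "dz": 0, "wx": 0, "wy": 0, "wz": 0, "gripper": 1}, {"dx": -0.07, "dy": 0, "dz": 0, "wx": 0, "wy": 0, "wz": 0, "gripper": 1}, {"dx": -0.085, "dy": 0, "dz": 0, "wx": 0, "wy": 0, "wz": 0, "gripper": 1}, {"dx": -0.09, "dy": 0, "dz": 0, "wx": 0, "wy": 0, "wz": 0, "gripper": 1}, {"dx": -0.09, "dy": 0, "dz": 0, "wx": 0, "wy": 0, "wz": 0, "gripper": 1}])

```text
clock: 17.65
position: [450.7, 1.3, 117.6]
ee_rot: [-0.479, 0.519, 0.477, 0.523]
contact_force: [-0.1, -1.0, -2.6]
gripper_width: 49.8
```

```bash
python3 mv.py 633.9 -12.5 115 -0.192
python3 - <<'E'
from bench import get_image
import cv2
cv2.imwrite("pics/s11.png",get_image('scene')["img"][:,:,::-1])
E
```

```text
t 17.65 pos [450.7   1.3 117.6] j [ 0.36  0.21 -0.57 -0.   -0.78 -0.45] w 49.8 F [-0.1 -1.  -2.6] gd 18.700000000000003
d(m) [ 0.0036 -0.1837  0.002 ] rot [6.1 0.2 0.3] alt [-173.9   -0.4    0.3]
```

View pics/s11.png

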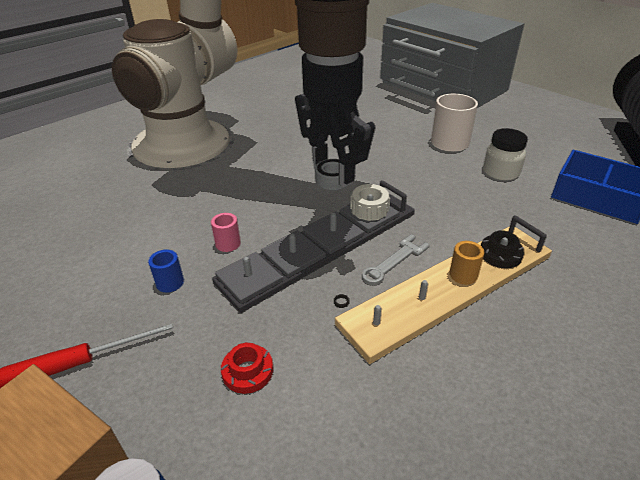

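Bearing is held level at (332,174). Moving it over the -39 peg.

Emit:
arm_command(rows=[{"dx": 0, "dy": -0.02, "dz": 0, "wx": 1, "wy": 0, "wz": 0, "gripper": 1}, {"dx": 0, "dy": -0.05, "dz": 0.001, "wx": 2, "wy": 0, "wz": 0, "gripper": 1}, {"dx": 0, "dy": -0.08, "dz": 0.001, "wx": 3, "wy": 0, "wz": 0, "gripper": 1}, {"dx": 0, "dy": -0.11, "dz": 0.001, "wx": 4, "wy": 0, "wz": 0, "gripper": 1}, {"dx": 0, "dy": -0.14, "dz": 0.002, "wx": 5, "wy": 0, "wz": 0, "gripper": 1}, {"dx": 0, "dy": -0.165, "dz": 0.002, "wx": 6, "wy": 0.2, "wz": 0.3, "gripper": 1}, {"dx": 0.002, "dy": -0.18, "dz": 0.002, "wx": 6, "wy": 0.2, "wz": 0.3, "gripper": 1}, {"dx": 0.003, "dy": -0.184, "dz": 0.002, "wx": 6, "wy": 0.2, "wz": 0.3, "gripper": 1}])

```text
clock: 18.5
position: [634.1, -13.0, 111.9]
ee_rot: [-0.449, 0.547, 0.451, 0.544]
contact_force: [-0.1, 0.1, -2.2]
gripper_width: 49.5
```

```bash
python3 mv.py 633.9 -12.5 22 -0.192
```

```text
t 18.5 pos [634.1 -13.  111.9] j [ 0.23  0.5  -0.12 -0.   -0.95 -0.43] w 49.5 F [-0.1  0.1 -2.2] gd 18.700000000000003
d(m) [ 0.0899 -0.0001  0.0005] rot [ 0.  -0.1 -0.3] alt [-1.8e+02  4.0e-01 -1.0e-01]
```

Emit:
arm_command(rows=[{"dx": 0.015, "dy": 0, "dz": 0, "wx": 0, "wy": 0, "wz": -0.3, "gripper": 1}, {"dx": 0.035, "dy": 0, "dz": 0, "wx": 0, "wy": 0, "wz": -0.3, "gripper": 1}, {"dx": 0.052, "dy": 0, "dz": 0, "wx": 0, "wy": 0, "wz": -0.3, "gripper": 1}, {"dx": 0.066, "dy": 0, "dz": 0, "wx": 0, "wy": 0, "wz": -0.3, "gripper": 1}, {"dx": 0.077, "dy": 0, "dz": 0, "wx": 0, "wy": 0, "wz": -0.3, "gripper": 1}, {"dx": 0.084, "dy": 0, "dz": 0, "wx": 0, "wy": 0, "wz": -0.3, "gripper": 1}, {"dx": 0.088, "dy": 0, "dz": 0, "wx": 0, "wy": 0, "wz": -0.3, "gripper": 1}, {"dx": 0.089, "dy": 0, "dz": 0, "wx": 0, "wy": 0, "wz": -0.3, "gripper": 1}])

```text
clock: 19.3
position: [633.7, -13.0, 22.8]
ee_rot: [-0.45, 0.546, 0.449, 0.545]
contact_force: [0.5, 0.9, -1.2]
gripper_width: 49.6
```

Emit:
arm_command(rows=[{"dx": 0.0005, "dy": 0, "dz": 0, "wx": 0, "wy": 0, "wz": 0, "gripper": 1}, {"dx": 0.001, "dy": 0, "dz": 0, "wx": 0, "wy": 0, "wz": 0, "gripper": 1}, {"dx": 0.0015, "dy": 0, "dz": 0, "wx": 0, "wy": 0, "wz": 0, "gripper": 1}, {"dx": 0.002, "dy": 0, "dz": 0, "wx": 0, "wy": 0, "wz": 0, "gripper": 1}, {"dx": 0.0025, "dy": 0, "dz": 0, "wx": 0, "wy": 0, "wz": 0, "gripper": 1}, {"dx": 0.0025, "dy": 0, "dz": 0, "wx": 0, "wy": 0, "wz": 0, "gripper": 1}, {"dx": 0.0025, "dy": 0, "dz": 0, "wx": 0, "wy": 0, "wz": 0, "gripper": 1}, {"dx": 0.0025, "dy": 0, "dz": 0, "wx": 0, "wy": 0, "wz": 0, "gripper": 1}])

```text
clock: 20.1
position: [633.9, -13.0, 20.9]
ee_rot: [-0.451, 0.546, 0.449, 0.545]
contact_force: [-1.6, 0.8, 4.5]
gripper_width: 50.1
```

Seated at z=20.9 with 4.5 N, as expected. Releasing.

Emit:
arm_command(rows=[{"dx": 0, "dy": 0, "dz": 0, "wx": 0, "wy": 0, "wz": 0, "gripper": 0.3}, {"dx": 0, "dy": 0, "dz": 0, "wx": 0, "wy": 0, "wz": 0, "gripper": -1}, {"dx": 0, "dy": 0, "dz": 0, "wx": 0, "wy": 0, "wz": 0, "gripper": -1}, {"dx": 0, "dy": 0, "dz": 0, "wx": 0, "wy": 0, "wz": 0, "gripper": -1}, {"dx": 0, "dy": 0, "dz": 0, "wx": 0, "wy": 0, "wz": 0, "gripper": -1}, {"dx": -0.02, "dy": 0, "dz": 0, "wx": 0, "wy": 0, "wz": 0, "gripper": -1}, {"dx": -0.05, "dy": 0, "dz": 0, "wx": 0, "wy": 0, "wz": 0, "gripper": -1}, {"dx": -0.08, "dy": 0, "dz": 0, "wx": 0, "wy": 0, "wz": 0, "gripper": -1}])

```text
clock: 20.9
position: [633.6, -13.0, 101.3]
ee_rot: [-0.45, 0.546, 0.449, 0.545]
contact_force: [0.2, 0.0, -0.1]
gripper_width: 85.4
```

```bash
python3 mv.py 457.6 78.5 90 -0.088
python3 - <<'E'
from bench import get_image
import cv2
cv2.imwrite("pics/s12.png",get_image('scene')["img"][:,:,::-1])
E
```

```text
t 20.9 pos [633.6 -13.  101.3] j [ 0.24  0.51 -0.14  0.   -0.92 -0.43] w 85.4 F [ 0.2  0.  -0.1] gd 18.700000000000003
d(m) [0.0112 0.1901 0.0563] rot [-5.9 -0.1 -0. ] alt [174.1  -0.    0.2]
```

View pics/s12.png

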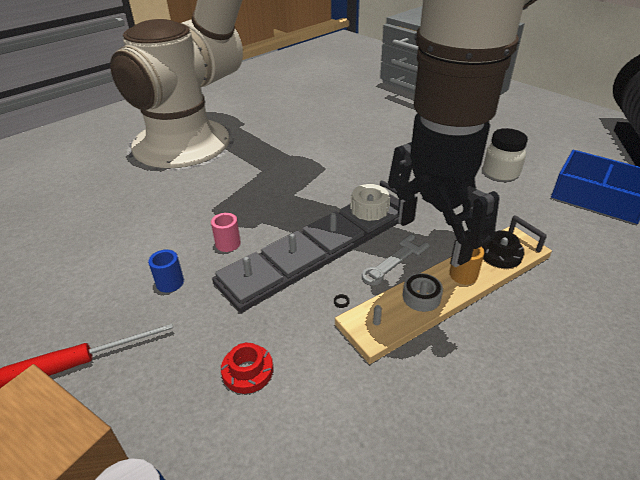

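Bearing lies on the -39 peg (423,290). Now the nut.

Emit:
arm_command(rows=[{"dx": 0, "dy": 0.02, "dz": 0.006, "wx": -1, "wy": 0, "wz": 0, "gripper": -1}, {"dx": 0, "dy": 0.05, "dz": 0.015, "wx": -2, "wy": 0, "wz": 0, "gripper": -1}, {"dx": 0, "dy": 0.08, "dz": 0.024, "wx": -3, "wy": 0, "wz": 0, "gripper": -1}, {"dx": 0, "dy": 0.11, "dz": 0.033, "wx": -4, "wy": 0, "wz": 0, "gripper": -1}, {"dx": 0, "dy": 0.14, "dz": 0.042, "wx": -5, "wy": 0, "wz": 0, "gripper": -1}, {"dx": 0, "dy": 0.17, "dz": 0.05, "wx": -6, "wy": 0, "wz": 0, "gripper": -1}, {"dx": 0.005, "dy": 0.187, "dz": 0.056, "wx": -6, "wy": 0, "wz": 0, "gripper": -1}, {"dx": 0.01, "dy": 0.19, "dz": 0.056, "wx": -6, "wy": 0, "wz": 0, "gripper": -1}])

```text
clock: 21.75
position: [459.9, 78.7, 96.0]
ee_rot: [-0.482, 0.518, 0.476, 0.523]
contact_force: [0.4, -0.8, -0.4]
gripper_width: 85.7
```

```bash
python3 mv.py 457.6 78.5 26 -0.088
```

```text
t 21.75 pos [459.9  78.7  96. ] j [ 0.52  0.27 -0.56  0.01 -0.73 -0.61] w 85.7 F [ 0.4 -0.8 -0.4] gd 18.700000000000003
d(m) [ 0.07    0.0031 -0.0004] rot [ 0.3 -0.   0.6] alt [-179.7   -1.    -0. ]
```

Emit:
arm_command(rows=[{"dx": 0.015, "dy": 0.003, "dz": 0, "wx": 0.3, "wy": 0, "wz": 0.6, "gripper": -1}, {"dx": 0.035, "dy": 0.003, "dz": 0, "wx": 0.3, "wy": 0, "wz": 0.6, "gripper": -1}, {"dx": 0.055, "dy": 0.003, "dz": 0, "wx": 0.3, "wy": 0, "wz": 0.6, "gripper": -1}, {"dx": 0.067, "dy": 0.003, "dz": 0, "wx": 0.3, "wy": 0, "wz": 0.6, "gripper": -1}, {"dx": 0.07, "dy": 0.003, "dz": 0, "wx": 0.3, "wy": 0, "wz": 0.6, "gripper": -1}, {"dx": 0.07, "dy": 0.003, "dz": 0, "wx": 0.3, "wy": 0, "wz": 0.6, "gripper": -1}, {"dx": 0.07, "dy": 0.003, "dz": 0, "wx": 0.3, "wy": 0, "wz": 0.6, "gripper": 1}, {"dx": 0.07, "dy": 0.003, "dz": 0, "wx": 0.3, "wy": 0, "wz": 0.6, "gripper": 1}])

```text
clock: 22.55
position: [458.2, 79.0, 26.5]
ee_rot: [-0.478, 0.521, 0.477, 0.522]
contact_force: [-1.8, -0.3, 0.1]
gripper_width: 58.9
```

Emit:
arm_command(rows=[{"dx": 0, "dy": 0, "dz": 0, "wx": 0, "wy": 0, "wz": 0, "gripper": 1}, {"dx": 0, "dy": 0, "dz": 0, "wx": 0, "wy": 0, "wz": 0, "gripper": 1}, {"dx": 0, "dy": 0, "dz": 0, "wx": 0, "wy": 0, "wz": 0, "gripper": 1}, {"dx": 0, "dy": 0, "dz": 0, "wx": 0, "wy": 0, "wz": 0, "gripper": 1}, {"dx": 0, "dy": 0, "dz": 0, "wx": 0, "wy": 0, "wz": 0, "gripper": 1}, {"dx": 0, "dy": 0, "dz": 0, "wx": 0, "wy": 0, "wz": 0, "gripper": 1}, {"dx": 0, "dy": 0, "dz": 0, "wx": 0, "wy": 0, "wz": 0, "gripper": 1}, {"dx": 0, "dy": 0, "dz": 0, "wx": 0, "wy": 0, "wz": 0, "gripper": 1}])

```text
clock: 23.35
position: [458.5, 79.2, 27.0]
ee_rot: [-0.478, 0.521, 0.477, 0.522]
contact_force: [-0.8, 0.5, 6.2]
gripper_width: 57.3
```

```bash
python3 mv.py 457.6 78.5 105 -0.088
```

```text
t 23.35 pos [458.5  79.2  27. ] j [ 0.52  0.39 -0.63  0.   -0.55 -0.61] w 57.3 F [-0.8  0.5  6.2] gd 18.700000000000003
d(m) [-0.078   0.0007 -0.0007] rot [-0.   0.1  0.1] alt [ 1.8e+02  2.0e-01 -1.0e-01]
```

Emit:
arm_command(rows=[{"dx": -0.005, "dy": 0, "dz": 0, "wx": 0, "wy": 0, "wz": 0, "gripper": 1}, {"dx": -0.015, "dy": 0, "dz": 0, "wx": 0, "wy": 0, "wz": 0, "gripper": 1}, {"dx": -0.03, "dy": 0, "dz": 0, "wx": 0, "wy": 0, "wz": 0, "gripper": 1}, {"dx": -0.05, "dy": 0, "dz": 0, "wx": 0, "wy": 0, "wz": 0, "gripper": 1}, {"dx": -0.07, "dy": 0, "dz": 0, "wx": 0, "wy": 0, "wz": 0, "gripper": 1}, {"dx": -0.085, "dy": 0, "dz": 0, "wx": 0, "wy": 0, "wz": 0, "gripper": 1}, {"dx": -0.09, "dy": 0, "dz": 0, "wx": 0, "wy": 0, "wz": 0, "gripper": 1}, {"dx": -0.09, "dy": 0, "dz": 0, "wx": 0, "wy": 0, "wz": 0, "gripper": 1}])

```text
clock: 24.15
position: [458.5, 79.3, 117.7]
ee_rot: [-0.478, 0.52, 0.477, 0.523]
contact_force: [0.1, -0.4, -1.7]
gripper_width: 57.0
```

```bash
python3 mv.py 619 -89.2 115 -0.192
python3 - <<'E'
from bench import get_image
import cv2
cv2.imwrite("pics/s13.png",get_image('scene')["img"][:,:,::-1])
E
```

```text
t 24.15 pos [458.5  79.3 117.7] j [ 0.52  0.24 -0.53  0.   -0.79 -0.61] w 57.0 F [ 0.1 -0.4 -1.7] gd 18.700000000000003
d(m) [ 0.003  -0.1748 -0.1536] rot [5.9 0.1 0.2] alt [-174.1   -0.3    0.2]
```

View pics/s13.png

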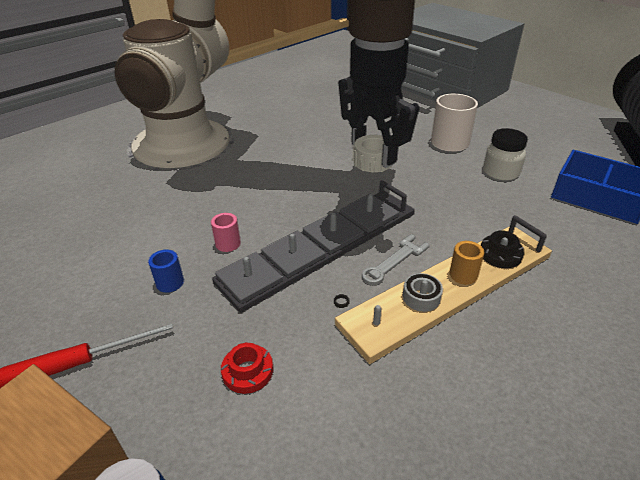

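Nut is held level at (371,155). Moving it over the -117 peg.

Emit:
arm_command(rows=[{"dx": 0, "dy": -0.02, "dz": -0.017, "wx": 1, "wy": 0, "wz": 0, "gripper": 1}, {"dx": 0, "dy": -0.045, "dz": -0.04, "wx": 2, "wy": 0, "wz": 0, "gripper": 1}, {"dx": 0, "dy": -0.072, "dz": -0.063, "wx": 3, "wy": 0, "wz": 0, "gripper": 1}, {"dx": 0, "dy": -0.1, "dz": -0.088, "wx": 4, "wy": 0, "wz": 0, "gripper": 1}, {"dx": 0, "dy": -0.128, "dz": -0.112, "wx": 5, "wy": 0, "wz": 0, "gripper": 1}, {"dx": 0, "dy": -0.154, "dz": -0.135, "wx": 6, "wy": 0, "wz": 0.2, "gripper": 1}, {"dx": 0.002, "dy": -0.17, "dz": -0.15, "wx": 6, "wy": 0, "wz": 0.2, "gripper": 1}, {"dx": 0.003, "dy": -0.175, "dz": -0.1535, "wx": 6, "wy": 0, "wz": 0.2, "gripper": 1}])

```text
clock: 25.0
position: [619.0, -91.2, 111.7]
ee_rot: [-0.447, 0.547, 0.45, 0.546]
contact_force: [0.6, 0.6, -1.7]
gripper_width: 57.2
```

```bash
python3 mv.py 619 -89.2 22.5 -0.192
```

```text
t 25.0 pos [619.  -91.2 111.7] j [ 0.11  0.49 -0.14 -0.   -0.94 -0.31] w 57.2 F [ 0.6  0.6 -1.7] gd 18.700000000000003
d(m) [0.0892 0.     0.002 ] rot [-0.2  0.  -0.3] alt [179.8  -0.4  -0. ]
```

Emit:
arm_command(rows=[{"dx": 0.015, "dy": 0, "dz": 0.001, "wx": 0, "wy": 0, "wz": -0.3, "gripper": 1}, {"dx": 0.035, "dy": 0, "dz": 0.002, "wx": 0, "wy": 0, "wz": -0.3, "gripper": 1}, {"dx": 0.052, "dy": 0, "dz": 0.002, "wx": 0, "wy": 0, "wz": -0.3, "gripper": 1}, {"dx": 0.066, "dy": 0, "dz": 0.002, "wx": 0, "wy": 0, "wz": -0.3, "gripper": 1}, {"dx": 0.077, "dy": 0, "dz": 0.002, "wx": 0, "wy": 0, "wz": -0.3, "gripper": 1}, {"dx": 0.084, "dy": 0, "dz": 0.002, "wx": 0, "wy": 0, "wz": -0.3, "gripper": 1}, {"dx": 0.088, "dy": 0, "dz": 0.002, "wx": 0, "wy": 0, "wz": -0.3, "gripper": 1}, {"dx": 0.089, "dy": 0, "dz": 0.002, "wx": 0, "wy": 0, "wz": -0.3, "gripper": 1}])

```text
clock: 25.8
position: [619.0, -89.1, 22.5]
ee_rot: [-0.449, 0.546, 0.449, 0.547]
contact_force: [-0.6, 0.3, -1.4]
gripper_width: 57.8
```

Emit:
arm_command(rows=[{"dx": 0.0005, "dy": 0, "dz": 0, "wx": 0, "wy": 0, "wz": 0, "gripper": 1}, {"dx": 0.001, "dy": 0, "dz": 0, "wx": 0, "wy": 0, "wz": 0, "gripper": 1}, {"dx": 0.0015, "dy": 0, "dz": 0, "wx": 0, "wy": 0, "wz": 0, "gripper": 1}, {"dx": 0.002, "dy": 0, "dz": 0, "wx": 0, "wy": 0, "wz": 0, "gripper": 1}, {"dx": 0.0025, "dy": 0, "dz": 0, "wx": 0, "wy": 0, "wz": 0, "gripper": 1}, {"dx": 0.0025, "dy": 0, "dz": 0, "wx": 0, "wy": 0, "wz": 0, "gripper": 1}, {"dx": 0.0025, "dy": 0, "dz": 0, "wx": 0, "wy": 0, "wz": 0, "gripper": 1}, {"dx": 0.0025, "dy": 0, "dz": 0, "wx": 0, "wy": 0, "wz": 0, "gripper": 1}])

```text
clock: 26.6
position: [619.3, -89.2, 21.0]
ee_rot: [-0.449, 0.546, 0.448, 0.547]
contact_force: [-1.7, 0.5, 4.5]
gripper_width: 57.2
```

Seated at z=21.0 with 4.5 N. Releasing, rising and backing away.

Emit:
arm_command(rows=[{"dx": 0, "dy": 0, "dz": 0, "wx": 0, "wy": 0, "wz": 0, "gripper": 0.1}, {"dx": 0, "dy": 0, "dz": 0, "wx": 0, "wy": 0, "wz": 0, "gripper": -1}, {"dx": 0, "dy": 0, "dz": 0, "wx": 0, "wy": 0, "wz": 0, "gripper": -1}, {"dx": 0, "dy": 0, "dz": 0, "wx": 0, "wy": 0, "wz": 0, "gripper": -1}, {"dx": 0, "dy": 0, "dz": 0, "wx": 0, "wy": 0, "wz": 0, "gripper": -1}, {"dx": -0.02, "dy": 0, "dz": 0, "wx": 0, "wy": 0, "wz": 0, "gripper": -1}, {"dx": -0.05, "dy": 0, "dz": 0, "wx": 0, "wy": 0, "wz": 0, "gripper": -1}, {"dx": -0.09, "dy": 0, "dz": 0, "wx": 0, "wy": 0, "wz": 0, "gripper": -1}])

```text
clock: 27.4
position: [617.7, -89.2, 110.0]
ee_rot: [-0.448, 0.548, 0.449, 0.546]
contact_force: [1.5, 0.4, -0.3]
gripper_width: 85.1
```

Emit:
arm_command(rows=[{"dx": -0.03, "dy": 0.02, "dz": 0, "wx": 0, "wy": 0, "wz": 0, "gripper": -1}, {"dx": -0.06, "dy": 0.05, "dz": 0, "wx": 0, "wy": 0, "wz": 0, "gripper": -1}, {"dx": -0.09, "dy": 0.09, "dz": 0, "wx": 0, "wy": 0, "wz": 0, "gripper": -1}, {"dx": -0.12, "dy": 0.13, "dz": 0, "wx": 0, "wy": 0, "wz": 0, "gripper": -1}, {"dx": -0.13, "dy": 0.17, "dz": 0, "wx": 0, "wy": 0, "wz": 0, "gripper": -1}, {"dx": -0.13, "dy": 0.2, "dz": 0, "wx": 0, "wy": 0, "wz": 0, "gripper": -1}, {"dx": -0.13, "dy": 0.22, "dz": 0, "wx": 0, "wy": 0, "wz": 0, "gripper": -1}, {"dx": -0.13, "dy": 0.22, "dz": 0, "wx": 0, "wy": 0, "wz": 0, "gripper": -1}])

```text
clock: 28.2
position: [400.1, -46.2, 241.2]
ee_rot: [-0.448, 0.547, 0.45, 0.546]
contact_force: [0.1, 0.5, -0.2]
gripper_width: 85.4
```

Run:
```python
from bench import get_image,arm
import cv2
for c in ('scene','top'): cv2.imwrite(f"pics/{c}14.png",get_image(c)["img"][:,:,::-1])
print(arm.read_state()['position'])
t=cv2.imread("pics/top14.png");cv2.imwrite("pics/z14.png",cv2.resize(t[75:185,140:400],None,fx=3,fy=3))
```

```text
[402.73435698 -46.20858056 241.18584574]
```

View pics/scene14.png

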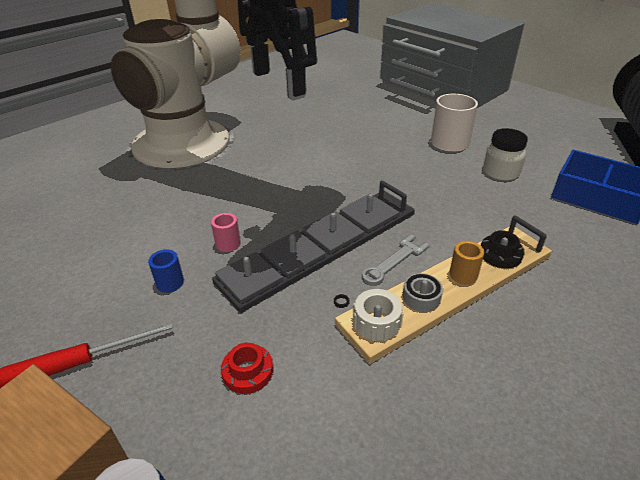

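View pics/z14.png

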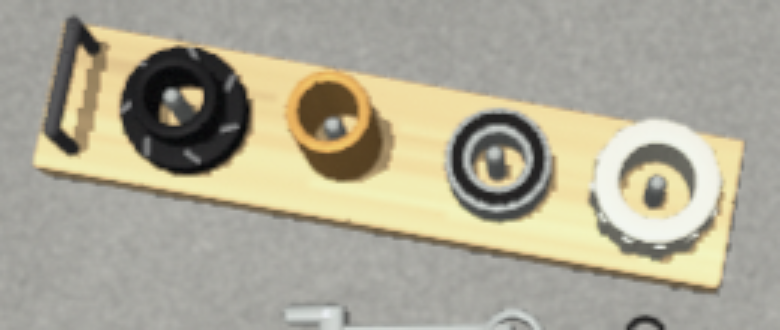

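All four parts sit flat on their pegs, each peg visible in its bore, in the order impeller, sleeve, bearing, nut from the rack handle. The gripper is clear, so I'm handing in.

```bash
python3 -c "
from bench import arm; print(arm.job_done(), arm.read_state()['clock'])"
```

```text
the job is handed in; nothing more can be done
the job is handed in; nothing more can be done
```

All four parts are on the rack in reverse order, and I handed the job in at about 28 s on the robot's clock. From the rack's handle they run impeller, sleeve, bearing, nut.

- **Seating:** each part was lowered until light contact (4.5–5.4 N), within about 0.2 mm of the height I worked out from its grasp, then released. No part was dropped.
- **Last look:** pictures from both cameras show every part flat and upright, with its peg visible in the bore. The gripper was open and well clear.
- **What disagreed:**
  - The two cameras differ by about 3 mm in x, so I used the mean for the pegs and most of the parts.
  - The rack board is not centred on its pegs, so I located the rack from the pegs only.
  - The gripper's opening read 2–3 mm under the true part sizes in every grasp.
- **Not checked:** I judged final positions by eye and did not measure them. The hand-in gave no verdict.

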